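# Tip the tall mould into its cradle

### The job

The tall wooden mould has to be laid down for opening: first take the thread spool off the cork bed of the cradle and stand it upright in the white caddy. Then stand the tall mould on the table square against the middle of the cradle's open front edge, with its two seamed sides in line with the two side rails, let go, and tip it over that edge by pushing its top, so that it ends lying flat on the bed between the rails with its foot end at the front edge and its seam level. Tip the mould nowhere else, and leave the short mould and the dark spool where they are.

Things in the scene. Friction and masses are not known exactly. Their poses are not given: they have to be found in the camera images.
- tall_mould_mid (a point): Centre (half-way up) of the tall mould: a loose wooden block 54 (x) x 60 (y) x 150 mm (z), 0.3 to 0.6 kg, upright at the start. A dark parting seam (plane x = 0) runs down the middle of its two 54 mm wide sides (+y, -y); brass screw heads show on the 60 mm wide faces (+x, -x); a dark pour hole marks the top (+z). A half turn about z makes no difference. The short mould may stand close to it.
- tall_mould: The tall mould again, origin at the centre of its foot (underside), same axes, z towards its pour hole.
- cradle_stop (a point): Middle of the top of the cradle's open front edge, the stop, 10 mm above the table. x runs along the bed away from the stop (the direction to tip), y across the bed, z up. The upright front face (10 mm high, 104 mm wide) lies at x = 0; the mould is butted against it from the -x side, standing on the table with its x axis along this x. Place and turn vary.
- cradle: The cradle, fixed to the table; origin on the table below the stop point, same axes. Its flat cork-lined bed, 10 mm above the table, runs to x = 183 mm. Two side rails stand 12 mm above the bed from x = 25 mm on (inner faces at y = +38 and -38 mm, rails 14 mm wide); an end wall of the same height closes the bed from x = 183 to 195 mm.
- spool_mid (a point): Centre (half-way up) of the spool of blue thread, a loose upright cylinder 51 mm across and 60 mm high, 38 g, that starts standing on the cradle's bed; grasp it by the sides from above.
- spool: The same spool of thread, origin at the centre of its underside, z along its axis.
- caddy: White open caddy fixed to the table, 221 mm (x) x 135 mm (y), origin at the centre of its underside; inner floor 2 mm above the table, inside about 204 mm (x) x 116 mm (y); side and -x walls 58 mm high, the back wall at +x 98 mm high. Place the spool inside, with the fingers opening along the long x axis.
- short_mould_mid (a point): Centre of the short mould, a loose bystander made like the tall one, 54 x 60 x 100 mm (x, y, z), standing upright; leave alone.
- dark_spool: Bystander: spool of black thread lying on its side, 72 x 76 x 51 mm, origin at the centre of its underside; leave alone.
Mind the look-alikes: they are no part of the job. What is shaped like the tall_mould but pink is not meant.

How it is judged (in metres and radians):
On the way, in this order (a step that is already met when the one before it is completed fails the run):
1. the spool of thread stands upright in the caddy, let go (x of spool_mid in the frame of caddy between -0.085 and 0.085 m and y of spool_mid in the frame of caddy between -0.05 and 0.05 m and z of spool_mid in the frame of caddy below 0.045 m and angle between spool's own z axis and vertical below 0.2 rad and contact force between the fingers and spool below 0.3 N), for 0.2 s.
2. the tall mould stands free against the middle of the cradle's front edge (gap under 7 mm, within 12 mm and 8 degrees), a screw face towards the bed (angle between tall_mould's own z axis and vertical below 0.06 rad and contact force between the fingers and tall_mould below 0.3 N and x of tall_mould in the frame of cradle_stop between -0.034 and -0.022 m and y of tall_mould in the frame of cradle_stop between -0.012 and 0.012 m and z of tall_mould in the frame of cradle_stop below -0.006 m and angle between the x axis of tall_mould and the x axis of cradle_stop, either way round below 0.14 rad), for 0.2 s.
3. the mould is tipping over the front edge, its foot still at the edge (angle between tall_mould's own z axis and vertical between 0.12 and 1 rad and distance between tall_mould and cradle_stop below 0.05 m), for 0.04 s.
At the end, for the whole second after the job is handed in: The tall mould lies flat and at rest on the cradle's bed between the rails (seam level within 6 degrees, along the bed within 7 degrees, within 14 mm of the middle), foot end towards the front edge (its foot at most 40 mm either side of the edge), and the spool stands upright in the caddy (all of step 1 and angle between the x axis of tall_mould and the z axis of cradle_stop, either way round below 0.1 rad and angle between the z axis of tall_mould and the x axis of cradle_stop, either way round below 0.12 rad and x of tall_mould_mid in the frame of cradle_stop between 0.035 and 0.115 m and y of tall_mould_mid in the frame of cradle_stop between -0.014 and 0.014 m and z of tall_mould_mid in the frame of cradle_stop between 0.02 and 0.034 m and x of tall_mould in the frame of cradle_stop below 0.042 m and linear speed of each of tall_mould, spool below 0.02 m/s and contact force between the fingers and tall_mould below 0.3 N); the robot touches nothing.
It fails at once if the tall mould is tilted by more than 25 degrees away from the cradle's front edge (angle between tall_mould's own z axis and vertical above 0.44 rad and horizontal distance between tall_mould and cradle_stop above 0.075 m).
It fails at once if the short mould is moved by more than 25 mm or tipped (distance of short_mould_mid from where it was at the start of the episode above 0.025 m).
It fails at once if the dark spool is moved by more than 25 mm (distance of dark_spool from where it was at the start of the episode above 0.025 m).
It also fails if it takes over 64 s, if anything falls off the work surface, if the arm or the gripper's body presses on something with over 40 N, if the wrist force passes 120 N, or if a joint passes its speed limit or range.

### The arm

A 6-joint arm with a two-finger parallel gripper is mounted at the origin on the work surface; the furniture and walls round the work are solid. World frame = base frame: x ahead of the robot, y to its left, z up, the work surface at z = 0. Lengths are in mm, angles in rad, forces in N, time in s.
With the tool pointing down it reaches from about 350 to 775 mm from the base axis. Payload 7.3 kg.
Tool frame: the origin (TCP) lies on the centre line of the jaws, within the pads' length; the fingertips stand 22 mm ahead of it and the grasp point (between the pads) lies 3 mm ahead of it; x points along the fingers, z is the direction in which the jaws open and shut, and the axes are right-handed (so a half turn about x gives the same grasp; the last joint's range is limited). The gripper opens to 92 mm and grips with 3 to 60 N. Pads are 19 mm wide; open, the fingers measure 130 mm over their backs; the gripper's body (75 mm by 190 mm) begins 47 mm behind the grasp point.
Start: joints at [1.028, 0.342, 1.524, -0, 1.275, -0.146], TCP at [202.883, 484.233, 248.741] pointing down, gripper open.
Joint ranges: [-2.53, 2.53], [-0.77, 2.02], [0.04, 2.7], [-1, 4.14], [0.28, 2.66], [-3.11, 3.11]. Speed limits (rad/s): [2.57, 2.57, 3.14, 3.14, 3.14, 3.14].

### API

Orientations are given as [roll, pitch, yaw] about the fixed x, y, z axes, in that order (R = Rz(yaw) Ry(pitch) Rx(roll)).
In Python, from plant import readout, imaging, bot gives the robot as it stands.
- The arm moves only by the tool arm_command, never from a script. Its argument "plan" is a list of rows, each an object of numbers: "tx", "ty", "tz": the shift along the tool's x, y, z in cm; "wx", "wy", "wz": the turn, a rotation vector about the tool's x, y, z in rad; "jaw": the opening, from -1 (shut) to 1 (fully open). In form: [{"tx": .., "ty": .., "tz": .., "wx": .., "wy": .., "wz": .., "jaw": ..}, ...]. A call has 1 to 20 rows; each row shifts and turns the commanded pose from where the row before left it, along the tool's axes as they then stand; what a row does not reach is not made up. A row lasts 1/10 s, in which the tool goes at most 50 mm and 8.59 degrees, less where a joint would pass 70% of its speed; a pose out of reach is approached as far as the arm can. A call with a gripper value outside its range is refused whole. The fingers move at their own pace and stop on an object; the grip force is fixed at half the most. Time passes only in rows, so rows that do not move let the fingers close. It gives the time, the measured TCP pose, the force and the opening at its end, in the units of the state.
- readout.get_obs(): the state, without advancing time (a new reading comes with each control period).
- imaging.capture(name): name is "scene" or "top"; returns the picture (400x640x3 uint8, blue, green, red); there is no depth.
- imaging.get_calibration(name): a dict with "fx", "fy", "cx", "cy" (pixels), "position" and "rotation" of the camera in the world. Camera axes: x right, y up, looking along -z (the intrinsics and any distortion apply to the point x, -y, -z); pixel columns grow to the right and rows downward; lengths in mm; the calibration is good to about 2 mm. A picture is of the moment at which its call begins. get_calibration takes no time and is no camera call.
- bot.close_job(): hands the job in, once; it reports no verdict.
The state is a dict: "time": time; "joint_positions": joint angles; "dq": joint speeds; "tau": joint torques, N m; "tool_pos": TCP position; "tcp_rot": TCP orientation; "contact_force": force on the tool from outside, world axes, zero at the start; "moment": the same for the moment, N m; "grip_width": finger opening in mm.
Only numpy, scipy, OpenCV 4.12 (cv2) and the standard library are available. Lean on these libraries where they do the work, as an engineer would, in place of code of your own. Each camera call takes 0.05 s, during which the arm holds its last target.

## Working session

There is one attempt and no reset: what is moved stays moved. The work goes in short steps, Python scripts to look and compute and a tool call to move; the robot and the scene stay as the last step left them, time stands still between calls to the robot, and variables do not carry over. Pictures are saved under pics/ and viewed, and the job is handed in when it is done.

Besides the shell and the picture viewer there is one more tool, called by a JSON object that holds its "op" and its "data", one argument or row to a line. arm_command: Moves the arm, as the interface text tells. Its arguments: {"type":"object","properties":{"plan":{"type":"array"}},"required":["plan"]}

```bash
ls; mkdir -p pics; python3 - <<'E'
from plant import readout, imaging, bot
import cv2
print(readout.get_obs())
for n in("scene","top"):
    cv2.imwrite(f"pics/{n}0.png",imaging.capture(n)); print(imaging.get_calibration(n))
E
```

```text
pics
{'time': 0.0, 'joint_positions': array([ 1.02803087e+00,  3.42718460e-01,  1.52504505e+00, -3.43488957e-05,
        1.27540184e+00, -1.46002904e-01]), 'dq': array([ 0.00061928, -0.00020535,  0.00049115, -0.00023956, -0.00165286,
        0.0001557 ]), 'tau': array([ 2.70572364e-04, -4.31245279e+01, -2.44220781e+01,  7.16474955e-02,
        5.59645495e-02, -1.53433466e-04]), 'tool_pos': array([202.66498817, 483.88398471, 248.03737393]), 'tcp_rot': array([ 3.0164715 ,  1.56922329, -2.09267002]), 'contact_force': array([-0.61633966, -0.93223389,  0.26984749]), 'moment': array([ 0.03380976,  0.03651723, -0.07421627]), 'grip_width': 91.7010689793064}
{'fx': 520.1564783877083, 'fy': 520.1564783877083, 'cx': 311.9254966469376, 'cy': 198.0014659976197, 'position': array([-791.99256709, -814.9313461 ,  788.07288699]), 'rotation': array([ 1.10991075,  0.01626771, -0.97238987])}
{'fx': 409.1271142294311, 'fy': 409.1271142294311, 'cx': 317.3571083800771, 'cy': 202.29299391357057, 'position': array([ 284.56907673,   -5.67447814, 1192.24302133]), 'rotation': array([ 0.10117769, -0.0110679 , -1.57877076])}
```

View pics/scene0.png

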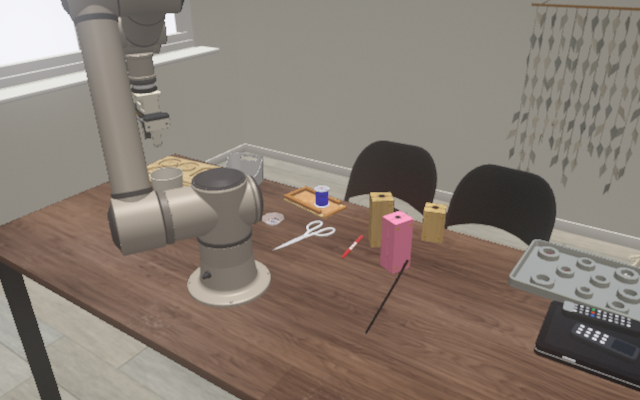

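View pics/top0.png

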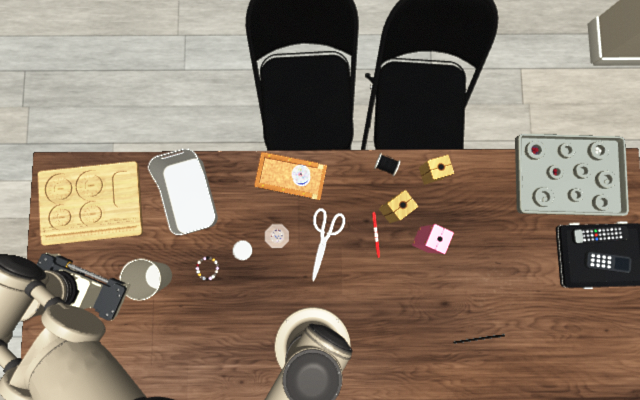

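```bash
cat > h.py <<'E'
import numpy as np, cv2
from scipy.spatial.transform import Rotation as Ro
from plant import readout, imaging, bot
def cam(n):
    c=imaging.get_calibration(n); return c,Ro.from_euler('xyz',c['rotation']).as_matrix(),np.array(c['position'])
def px2w(n,u,v,z):
    c,R,p=cam(n); d=R@np.array([(u-c['cx'])/c['fx'],-(v-c['cy'])/c['fy'],-1.]); return p+d*(z-p[2])/d[2]
def w2px(n,P):
    c,R,p=cam(n); q=(np.atleast_2d(P)-p)@R; return np.c_[c['cx']+c['fx']*q[:,0]/-q[:,2], c['cy']-c['fy']*q[:,1]/-q[:,2]]
def crop(img,u0,v0,u1,v1,f,name): cv2.imwrite(name,cv2.resize(img[v0:v1,u0:u1],None,fx=f,fy=f,interpolation=cv2.INTER_CUBIC))
E
python3 - <<'E'
import cv2
from h import *
t=cv2.imread('pics/top0.png'); s=cv2.imread('pics/scene0.png')
crop(t,240,140,340,215,8,'pics/c1.png'); crop(t,365,145,465,260,5,'pics/c2.png'); crop(t,140,140,240,240,6,'pics/c3.png')
crop(s,270,170,350,230,8,'pics/c4.png');crop(s,350,180,460,280,6,'pics/c5.png')
E
```

```text
(no output)
```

View pics/c1.png

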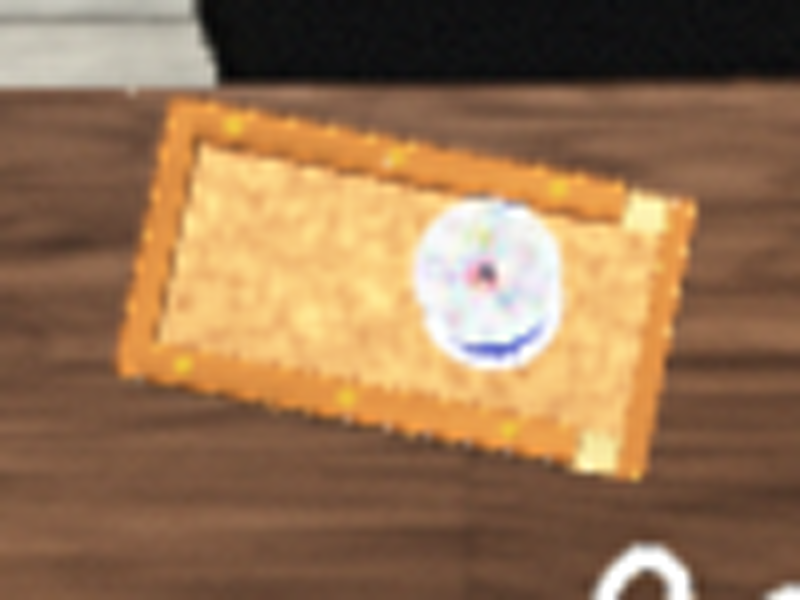

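View pics/c2.png

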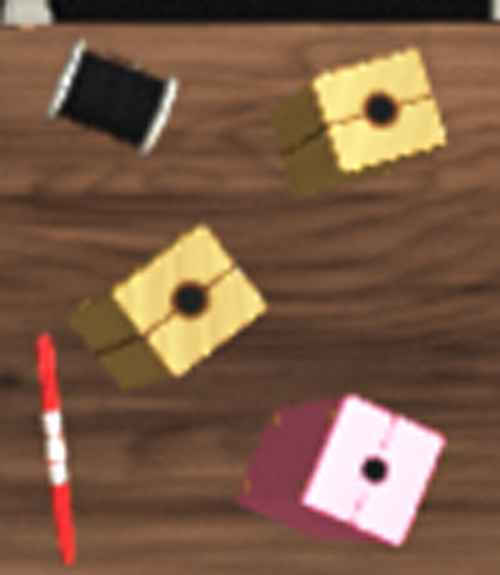

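View pics/c3.png

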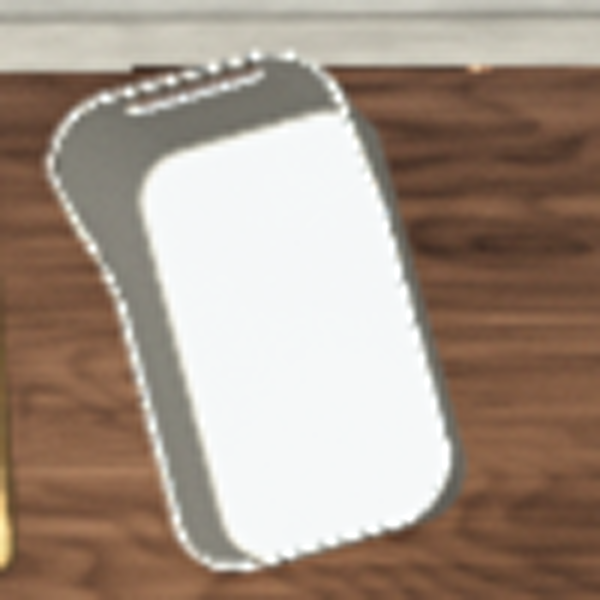

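View pics/c4.png

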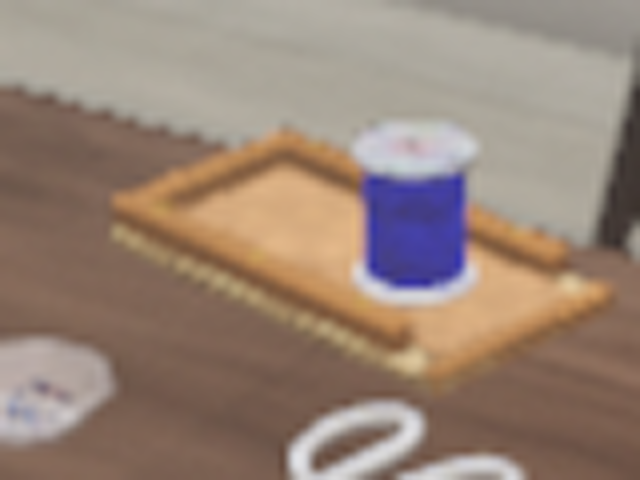

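View pics/c5.png

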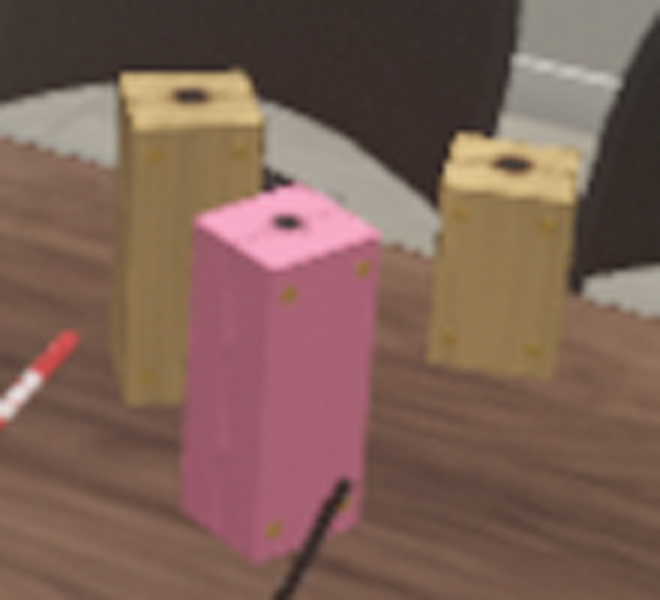

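```bash
cat > fit.py <<'E'
from h import *
from scipy.optimize import least_squares
def P(crop0,f,x,y): return crop0[0]+(x+.5)/f-.5, crop0[1]+(y+.5)/f-.5
def fit(obs,x0):
    # obs: (cam, u,v, local xyz)
    def r(p):
        c,s=np.cos(p[2]),np.sin(p[2]); o=[]
        for n,u,v,l in obs:
            w=[p[0]+c*l[0]-s*l[1],p[1]+s*l[0]+c*l[1],l[2]]
            o+=list(w2px(n,w)[0]-[u,v])
        return np.array(o)
    q=least_squares(r,x0,x_scale=[10,10,.1]); return q.x,q.fun.reshape(-1,2).round(1)
E
python3 - <<'E'
from fit import *
C1=(240,140);C2=(365,145);C4=(270,170);C5=(350,180);C3=(140,140)
T=lambda c,f,x,y,l:("top",*P(c,f,x,y),l)
S=lambda c,f,x,y,l:("scene",*P(c,f,x,y),l)
ot=[T(C1,8,695,203,(0,-52,10)),T(C1,8,637,478,(0,52,10)),T(C1,8,170,97,(195,-52,22)),T(C1,8,122,377,(195,52,22)),
 T(C1,8,580,452,(25,52,22)),T(C1,8,627,188,(25,-52,22))]
os_=[S(C4,8,612,290,(0,-52,10)),S(C4,8,430,375,(0,52,10)),S(C4,8,113,200,(195,52,22)),S(C4,8,286,130,(195,-52,22))]
for o in(ot,os_,ot+os_): print('cradle',*fit(o,[500,0,1.5]))
# tall: top corners, z=150. seam along y
tt=[T(C2,5,203,224,(27,30,150)),T(C2,5,268,308,(-27,30,150)),T(C2,5,179,377,(-27,-30,150)),T(C2,5,112,294,(27,-30,150))]
st=[S(C5,6,120,73,(27,30,150)),S(C5,6,244,72,(-27,30,150))]
print('tall',*fit(tt,[450,-200,.5]))
tc=[T(C2,5,190,299,(0,0,150)),S(C5,6,190,96,(0,0,150)),]
print(fit(tc,[450,-200,.5]))
sh=[T(C2,5,414,48,(27,30,100)),T(C2,5,446,145,(-27,30,100)),T(C2,5,341,173,(-27,-30,100)),T(C2,5,313,78,(27,-30,100))]
print('short',*fit(sh,[550,-250,.2]))
pk=[T(C2,5,445,437,(27,-30,150)),T(C2,5,398,546,(-27,-30,150)),T(C2,5,302,500,(-27,30,150)),T(C2,5,348,395,(27,30,150))]
print('pink',*fit(pk,[400,-250,-.5]))
print('spool',px2w('top',*P(C1,8,487,272),70),px2w('scene',*P(C4,8,416,148),70))
print('dark',px2w('top',*P(C2,5,112,97),40))
# caddy: lines
for a in [(450,460,58),(160,215,2),(225,545,2),(200,560,58),(120,300,58),(340,110,58),(215,80,98)]: print(a,px2w('top',*P(C3,6,*a[:2]),a[2])[:2])
E
```

```text
cradle [464.25549394 -37.86109989   1.3801095 ] [[ 0.2 -0.3]
 [ 1.  -0. ]
 [-0.   0. ]
 [-1.1 -0.1]
 [-0.3  1.2]
 [ 0.3 -0.8]]
cradle [455.97073405 -38.60881091   1.35655649] [[ 0.3  0.3]
 [ 0.3  0.5]
 [-0.8 -0.3]
 [ 0.2 -0.8]]
cradle [462.95159075 -37.39028364   1.3752235 ] [[ 0.1  0.2]
 [ 0.8  0.4]
 [-0.1  0.1]
 [-1.3 -0. ]
 [-0.6  1.6]
 [ 0.3 -0.4]
 [ 0.8 -0.7]
 [ 1.4 -0.4]
 [-0.5 -0.7]
 [ 0.1 -1.4]]
tall [ 382.76068775 -237.05778267    0.50026688] [[-17.8  11.7]
 [-20.2  13.3]
 [ 17.7 -11.9]
 [ 20.5 -13.5]]
(array([ 382.48850535, -235.9787125 ,    0.5       ]), array([[-0.3,  0.3],
       [ 0.4, -0.4]]))
short [ 490.32348781 -353.43424538    3.07456702] [[  3.6  23. ]
 [ -2.2 -16. ]
 [ -3.2 -22.9]
 [  1.8  15.6]]
pink [ 295.57183242 -327.69940838   -0.43920226] [[ 0.6  1.8]
 [ 1.8 -0.7]
 [-0.7 -1.4]
 [-1.6  0.3]]
spool [478.88764447  27.32395298  70.        ] [472.66670426  23.81553273  70.        ]
dark [ 510.30233928 -219.67844541   40.        ]
(450, 460, 58) [362.72513579 265.79983753]
(160, 215, 2) [487.5417951  422.59941772]
(225, 545, 2) [326.30548276 386.6866672 ]
(200, 560, 58) [317.55235001 379.48028594]
(120, 300, 58) [438.19397658 419.76688545]
(340, 110, 58) [527.22114851 319.99052648]
(215, 80, 98) [532.75999815 365.10598988]
```

```bash
cat >> fit.py <<'E'
def draw(img,n,p,segs,u0,v0,u1,v1,f,name,col=(255,0,0)):
    im=cv2.resize(img[v0:v1,u0:u1],None,fx=f,fy=f,interpolation=cv2.INTER_CUBIC)
    draw2(im,n,p,segs,u0,v0,f,col); cv2.imwrite(name,im); return im
def draw2(im,n,p,segs,u0,v0,f,col):
    c,s=np.cos(p[2]),np.sin(p[2])
    for a,b in segs:
        q=[]
        for l in(a,b):
            x=w2px(n,[p[0]+c*l[0]-s*l[1],p[1]+s*l[0]+c*l[1],l[2]])[0]
            q.append(tuple(int(round(k)) for k in ((x-[u0,v0]+.5)*f-.5)))
        cv2.line(im,q[0],q[1],col,1,cv2.LINE_AA)
def rect(x0,x1,y0,y1,z): 
    c=[(x0,y0,z),(x1,y0,z),(x1,y1,z),(x0,y1,z)]; return [(c[i],c[(i+1)%4]) for i in range(4)]
CR=rect(0,195,-52,52,10)[3:]+rect(25,195,-52,52,22)+rect(25,183,-38,38,22)+rect(0,183,-38,38,10)
def box(hx,hy,h): return rect(-hx,hx,-hy,hy,0)+rect(-hx,hx,-hy,hy,h)+[((0,-hy,0),(0,-hy,h)),((0,-hy,h),(0,hy,h))]
CAD=rect(-110,110,-67,67,58)+rect(-102,102,-58,58,2)+rect(102,110,-67,67,98)
E
python3 - <<'E'
from fit import *
C2=(365,145)
T=lambda c,f,x,y,l:("top",*P(c,f,x,y),l)
tt=[T(C2,5,203,224,(27,-30,150)),T(C2,5,268,308,(-27,-30,150)),T(C2,5,179,377,(-27,30,150)),T(C2,5,112,294,(27,30,150))]
sh=[T(C2,5,414,48,(27,-30,100)),T(C2,5,446,145,(-27,-30,100)),T(C2,5,341,173,(-27,30,100)),T(C2,5,313,78,(27,30,100))]
a,r=fit(tt,[380,-237,.67]);print(a,r); b,r=fit(sh,[490,-353,.3]);print(b,r)
t=cv2.imread('pics/top0.png'); s=cv2.imread('pics/scene0.png')
im=draw(t,'top',a,box(27,30,150),365,145,465,260,5,'pics/d2.png'); draw2(im,'top',b,box(27,30,100),365,145,5,(0,0,255));cv2.imwrite('pics/d2.png',im)
im=draw(s,'scene',a,box(27,30,150),350,180,460,280,5,'pics/d5.png'); draw2(im,'scene',b,box(27,30,100),350,180,5,(0,0,255));cv2.imwrite('pics/d5.png',im)
c=[463.8,-37.8,1.379]
draw(t,'top',c,CR,240,140,340,215,8,'pics/d1.png')
draw(s,'scene',c,CR,270,170,350,230,8,'pics/d4.png')
cd=[425,342,.25]
draw(t,'top',cd,CAD,140,140,240,240,6,'pics/d3.png')
d=cv2.hconcat([cv2.resize(cv2.imread('pics/d2.png'),(400,460)),cv2.resize(cv2.imread('pics/d5.png'),(400,364)) if 0 else cv2.copyMakeBorder(cv2.resize(cv2.imread('pics/d5.png'),(400,364)),0,96,0,0,0)])
cv2.imwrite('pics/d25.png',d)
e=cv2.hconcat([cv2.resize(cv2.imread('pics/d1.png'),(800,600))]);
E
```

```text
[ 382.53708576 -236.94484132    0.64516788] [[ 0.1 -0. ]
 [ 0.2 -0.2]
 [-0.3  0.2]
 [ 0.   0.1]]
[ 4.90056635e+02 -3.53432581e+02  2.67249732e-01] [[ 0.4  0.2]
 [ 0.  -0.3]
 [-0.  -0. ]
 [-0.4  0.1]]
```

View pics/d25.png

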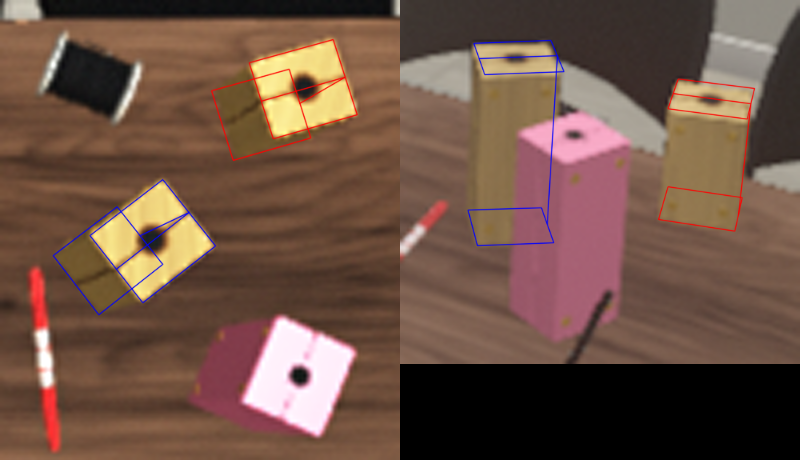

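View pics/d1.png

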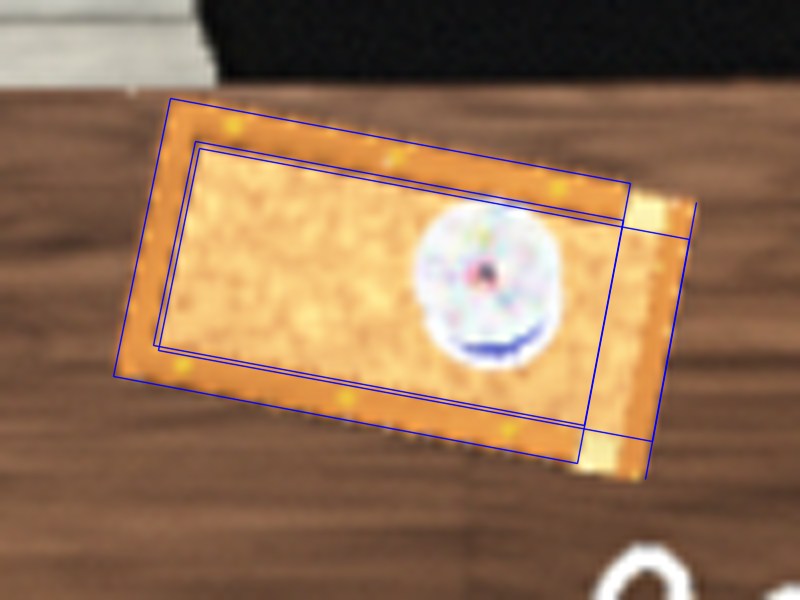

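View pics/d4.png

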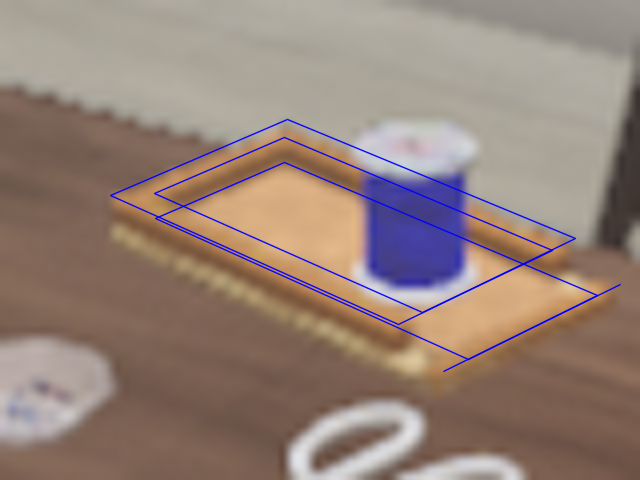

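View pics/d3.png

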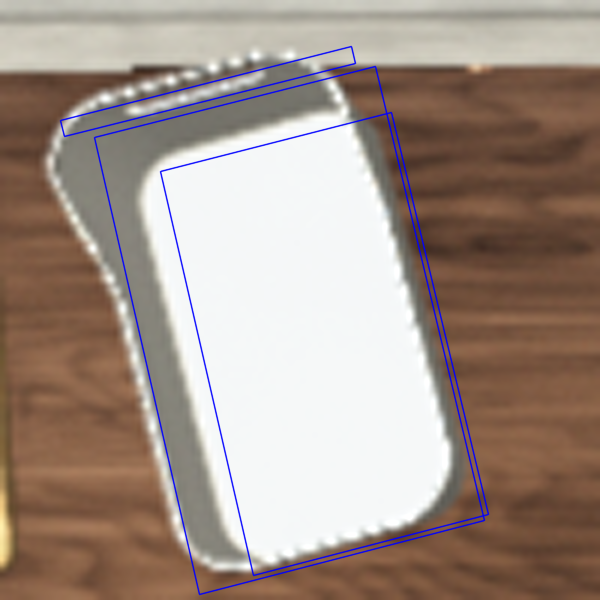

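```bash
cat > st.py <<'E'
from h import *
def state():
    o=readout.get_obs(); R=Ro.from_euler('xyz',o['tcp_rot']).as_matrix()
    return o,R,np.array(o['tool_pos'])
def to(target,a):
    """deltas in tool axes (cm) and rotation (wx) to reach TCP target with tool down, jaw angle a (mod pi)"""
    o,R,p=state()
    z=np.array([np.cos(a),np.sin(a),0]); x=np.array([0,0,-1.])
    best=None
    for sg in(1,-1):
        Rt=np.c_[x,np.cross(sg*z,x),sg*z]; w=Ro.from_matrix(R.T@Rt).as_rotvec()
        if best is None or np.linalg.norm(w)<np.linalg.norm(best[0]): best=(w,Rt)
    print('t',o['time'],'tcp',p.round(1),'jaw ang',np.arctan2(R[1,2],R[0,2]).round(3),'x',R[:,0].round(3),'q',o['joint_positions'].round(2),'F',o['contact_force'].round(1),'w',round(o['grip_width'],1))
    d=np.array(target)-p
    print('w',best[0].round(3),'d cm before turn',(R.T@d/10).round(2),' d after turn',(best[1].T@d/10).round(2))
E
python3 - <<'E'
from st import *
for uv in [(320,208),(313,212),(345,215),(333,209)]: print(px2w('top',*uv,4)[:2])
to((477,26.5,60+3+45),0.25)
E
```

```text
[388.32664618 -27.3603442 ]
[376.77825312  -6.87266115]
[ 367.35419589 -100.00301625]
[385.13445373 -65.24504994]
t 0.1 tcp [202.7 483.9 248.1] jaw ang 1.174 x [-0.001 -0.001 -1.   ] q [ 1.03  0.34  1.52 -0.    1.28 -0.15] F [-0.3 -0.2  0.8] w 91.7
w [ 0.924 -0.001  0.   ] d cm before turn [ 14.05 -42.98 -31.57]  d after turn [ 14.01 -51.11  15.26]
```

{"op": "arm_command", "data": {
  "plan": [
    {"ty":-3.58,"tz":-2.63,"wx":0.077,"jaw":1},
    {"ty":-3.58,"tz":-2.63,"jaw":1},
    {"ty":-3.58,"tz":-2.63,"jaw":1},
    {"ty":-3.58,"tz":-2.63,"jaw":1},
    {"ty":-3.58,"tz":-2.63,"jaw":1},
    {"ty":-3.58,"tz":-2.63,"jaw":1},
    {"ty":-3.58,"tz":-2.63,"jaw":1},
    {"ty":-3.58,"tz":-2.63,"jaw":1},
    {"ty":-3.58,"tz":-2.63,"jaw":1},
    {"ty":-3.58,"tz":-2.63,"jaw":1},
    {"ty":-3.58,"tz":-2.63,"jaw":1},
    {"ty":-3.58,"tz":-2.63,"jaw":1},
    {"wx":0.14,"jaw":1},
    {"wx":0.14,"jaw":1},
    {"wx":0.14,"jaw":1},
    {"wx":0.14,"jaw":1},
    {"wx":0.14,"jaw":1},
    {"wx":0.14,"jaw":1},
    {"jaw":1}
  ]
}}

```text
invalid input at $.plan[0]: expected keys tx, ty, tz, wx, wy, wz, jaw
```

```bash
python3 - <<'E'
from st import *
to((477,26.5,48),0.25)
E
```

```text
t 0.1 tcp [202.7 483.9 248.1] jaw ang 1.174 x [-0.001 -0.001 -1.   ] q [ 1.03  0.34  1.52 -0.    1.28 -0.15] F [-0.3 -0.2  0.8] w 91.7
w [ 0.924 -0.001  0.   ] d cm before turn [ 20.05 -42.98 -31.56]  d after turn [ 20.01 -51.11  15.26]
```

{"op": "arm_command", "data": {
  "plan": [
    {"tx":0,"ty":-3.58,"tz":-2.63,"wx":0,"wy":0,"wz":0,"jaw":1},
    {"tx":0,"ty":-3.58,"tz":-2.63,"wx":0,"wy":0,"wz":0,"jaw":1},
    {"tx":0,"ty":-3.58,"tz":-2.63,"wx":0,"wy":0,"wz":0,"jaw":1},
    {"tx":0,"ty":-3.58,"tz":-2.63,"wx":0,"wy":0,"wz":0,"jaw":1},
    {"tx":0,"ty":-3.58,"tz":-2.63,"wx":0,"wy":0,"wz":0,"jaw":1},
    {"tx":0,"ty":-3.58,"tz":-2.63,"wx":0,"wy":0,"wz":0,"jaw":1},
    {"tx":0,"ty":-3.58,"tz":-2.63,"wx":0,"wy":0,"wz":0,"jaw":1},
    {"tx":0,"ty":-3.58,"tz":-2.63,"wx":0,"wy":0,"wz":0,"jaw":1},
    {"tx":0,"ty":-3.58,"tz":-2.63,"wx":0,"wy":0,"wz":0,"jaw":1},
    {"tx":0,"ty":-3.58,"tz":-2.63,"wx":0,"wy":0,"wz":0,"jaw":1},
    {"tx":0,"ty":-3.58,"tz":-2.63,"wx":0,"wy":0,"wz":0,"jaw":1},
    {"tx":0,"ty":-3.58,"tz":-2.63,"wx":0,"wy":0,"wz":0,"jaw":1},
    {"tx":2,"ty":0,"tz":0,"wx":0.132,"wy":0,"wz":0,"jaw":1},
    {"tx":2,"ty":0,"tz":0,"wx":0.132,"wy":0,"wz":0,"jaw":1},
    {"tx":2,"ty":0,"tz":0,"wx":0.132,"wy":0,"wz":0,"jaw":1},
    {"tx":2,"ty":0,"tz":0,"wx":0.132,"wy":0,"wz":0,"jaw":1},
    {"tx":0,"ty":0,"tz":0,"wx":0.132,"wy":0,"wz":0,"jaw":1},
    {"tx":0,"ty":0,"tz":0,"wx":0.132,"wy":0,"wz":0,"jaw":1},
    {"tx":0,"ty":0,"tz":0,"wx":0.132,"wy":0,"wz":0,"jaw":1},
    {"tx":0,"ty":0,"tz":0,"wx":0,"wy":0,"wz":0,"jaw":1}
  ]
}}

```text
time: 2.1
tool_pos: [476.9, 27.2, 168.4]
tcp_rot: [2.683, 1.57, 2.932]
contact_force: [-0.6, -0.4, 0.6]
grip_width: 91.8
```

```bash
python3 - <<'E'
from st import *
to((477,26.5,48),0.25)
s=imaging.capture('scene'); t=imaging.capture('top')
cv2.imwrite('pics/s1.png',s);cv2.imwrite('pics/t1.png',t)
a=cv2.resize(s[110:230,250:370],None,fx=3.3,fy=3.3,interpolation=cv2.INTER_CUBIC);b=cv2.resize(t[110:230,230:350],None,fx=3.3,fy=3.3,interpolation=cv2.INTER_CUBIC)
cv2.imwrite('pics/e1.png',cv2.hconcat([a,b]))
E
```

```text
t 2.1 tcp [476.9  27.2 168.4] jaw ang 0.249 x [-0.001  0.    -1.   ] q [-0.1   0.34  1.77  0.    1.03 -0.35] F [-0.6 -0.4  0.6] w 91.8
w [-0.001 -0.001 -0.   ] d cm before turn [12.04 -0.07 -0.  ]  d after turn [ 1.204e+01 -7.000e-02 -1.000e-02]
```

View pics/e1.png

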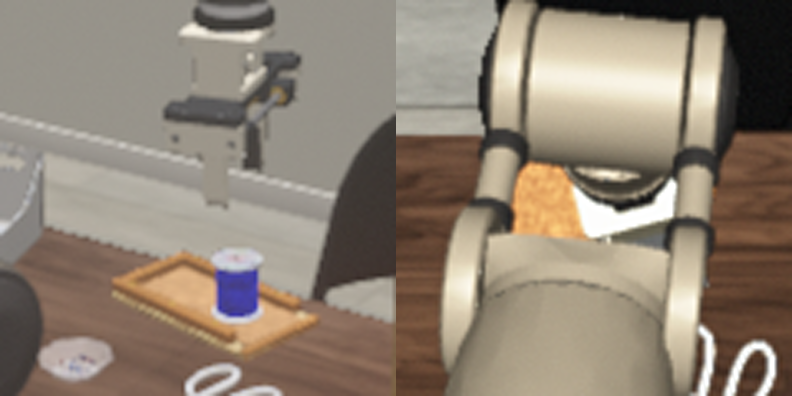

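{"op": "arm_command", "data": {
  "plan": [
    {"tx":3,"ty":0,"tz":0,"wx":0,"wy":0,"wz":0,"jaw":1},
    {"tx":3,"ty":0,"tz":0,"wx":0,"wy":0,"wz":0,"jaw":1},
    {"tx":3,"ty":0,"tz":0,"wx":0,"wy":0,"wz":0,"jaw":1},
    {"tx":1.5,"ty":0,"tz":0,"wx":0,"wy":0,"wz":0,"jaw":1},
    {"tx":1.5,"ty":0,"tz":0,"wx":0,"wy":0,"wz":0,"jaw":1},
    {"tx":0,"ty":0,"tz":0,"wx":0,"wy":0,"wz":0,"jaw":1}
  ]
}}

```text
time: 2.8
tool_pos: [475.9, 27.2, 47.1]
tcp_rot: [2.768, 1.567, 3.02]
contact_force: [-0.4, 0.3, 0.1]
grip_width: 92.1
```

```bash
python3 - <<'E'
from st import *
to((477,26.5,48),0.25)
s=imaging.capture('scene'); t=imaging.capture('top')
a=cv2.resize(s[130:230,270:370],None,fx=4,fy=4,interpolation=cv2.INTER_CUBIC);b=cv2.resize(t[130:230,240:340],None,fx=4,fy=4,interpolation=cv2.INTER_CUBIC)
cv2.imwrite('pics/e2.png',cv2.hconcat([a,b]))
E
```

```text
t 2.8 tcp [475.9  27.2  47.1] jaw ang 0.253 x [-0.004  0.    -1.   ] q [-0.1   0.53  1.89  0.    0.72 -0.36] F [-0.4  0.3  0.1] w 92.1
w [ 0.003 -0.004 -0.001] d cm before turn [-0.09 -0.1   0.09]  d after turn [-0.09 -0.1   0.09]
```

View pics/e2.png

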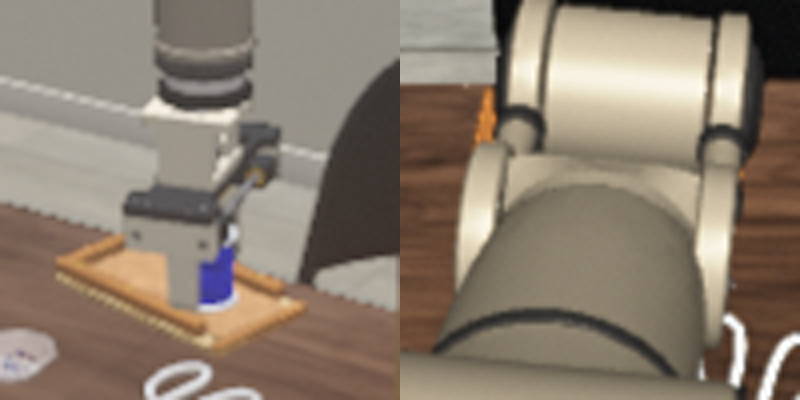

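```bash
python3 - <<'E'
from st import *
o,R,p=state()
for k in(-46,-60): print(k,(w2px('scene',p+R[:,2]*k+R[:,0]*22)-[270,130])*4)
print('spool base if at tcp',(w2px('scene',[p[0],p[1],10])-[270,130])*4,'top',(w2px('scene',[p[0],p[1],70])-[270,130])*4)
E
```

```text
-46 [[187.64425639 301.39698364]]
-60 [[181.79348522 309.06432902]]
spool base if at tcp [[206.47101867 295.33420018]] top [[205.87911262 229.28732638]]
```

{"op": "arm_command", "data": {
  "plan": [
    {"tx":0,"ty":0,"tz":0,"wx":0,"wy":0,"wz":0,"jaw":-1},
    {"tx":0,"ty":0,"tz":0,"wx":0,"wy":0,"wz":0,"jaw":-1},
    {"tx":0,"ty":0,"tz":0,"wx":0,"wy":0,"wz":0,"jaw":-1},
    {"tx":0,"ty":0,"tz":0,"wx":0,"wy":0,"wz":0,"jaw":-1},
    {"tx":0,"ty":0,"tz":0,"wx":0,"wy":0,"wz":0,"jaw":-1},
    {"tx":0,"ty":0,"tz":0,"wx":0,"wy":0,"wz":0,"jaw":-1},
    {"tx":0,"ty":0,"tz":0,"wx":0,"wy":0,"wz":0,"jaw":-1},
    {"tx":0,"ty":0,"tz":0,"wx":0,"wy":0,"wz":0,"jaw":-1}
  ]
}}

```text
time: 3.7
tool_pos: [477.3, 27.1, 48.9]
tcp_rot: [-0.119, 1.57, 0.131]
contact_force: [-0.6, -0.1, 2.8]
grip_width: 50.7
```

```bash
python3 - <<'E'
from st import *
# caddy target: local (-30,0)
c=np.array([431,350]);a=.25
g=c+np.array([np.cos(a),np.sin(a)])*-30; print(g)
to((g[0],g[1],170),0.25)
E
```

```text
[401.93262735 342.57788122]
t 3.7 tcp [477.3  27.1  48.9] jaw ang 0.25 x [ 0.  0. -1.] q [-0.1   0.53  1.89  0.    0.72 -0.35] F [-0.6 -0.1  2.8] w 50.7
w [0. 0. 0.] d cm before turn [-12.11  32.43   0.51]  d after turn [-12.11  32.43   0.5 ]
```

{"op": "arm_command", "data": {
  "plan": [
    {"tx":-3,"ty":0,"tz":0,"wx":0,"wy":0,"wz":0,"jaw":-1},
    {"tx":-4,"ty":0,"tz":0,"wx":0,"wy":0,"wz":0,"jaw":-1},
    {"tx":-5,"ty":0,"tz":0,"wx":0,"wy":0,"wz":0,"jaw":-1},
    {"tx":0,"ty":3.6,"tz":0.5,"wx":0,"wy":0,"wz":0,"jaw":-1},
    {"tx":0,"ty":3.6,"tz":0,"wx":0,"wy":0,"wz":0,"jaw":-1},
    {"tx":0,"ty":3.6,"tz":0,"wx":0,"wy":0,"wz":0,"jaw":-1},
    {"tx":0,"ty":3.6,"tz":0,"wx":0,"wy":0,"wz":0,"jaw":-1},
    {"tx":0,"ty":3.6,"tz":0,"wx":0,"wy":0,"wz":0,"jaw":-1},
    {"tx":0,"ty":3.6,"tz":0,"wx":0,"wy":0,"wz":0,"jaw":-1},
    {"tx":0,"ty":3.6,"tz":0,"wx":0,"wy":0,"wz":0,"jaw":-1},
    {"tx":0,"ty":3.6,"tz":0,"wx":0,"wy":0,"wz":0,"jaw":-1},
    {"tx":0,"ty":3.6,"tz":0,"wx":0,"wy":0,"wz":0,"jaw":-1},
    {"tx":0,"ty":0,"tz":0,"wx":0,"wy":0,"wz":0,"jaw":-1}
  ]
}}

```text
time: 5.0
tool_pos: [400.4, 345.5, 168.4]
tcp_rot: [1.699, 1.57, 1.953]
contact_force: [0.7, 0.7, -1.6]
grip_width: 50.5
```

```bash
python3 - <<'E'
from fit import *
from st import *
to((402,342.6,42.5),0.25)
s=imaging.capture('scene'); t=imaging.capture('top')
a=cv2.resize(s[100:230,180:310],None,fx=3,fy=3,interpolation=cv2.INTER_CUBIC);b=cv2.resize(t[130:260,120:250],None,fx=3,fy=3,interpolation=cv2.INTER_CUBIC)
draw2(a,'scene',[431,350,.25],CAD,180,100,3,(255,0,0))
draw2(b,'top',[431,350,.25],CAD,120,130,3,(255,0,0))
cv2.imwrite('pics/e3.png',cv2.hconcat([a,b]))
E
```

```text
t 5.0 tcp [400.4 345.5 168.4] jaw ang 0.254 x [-0.     0.001 -1.   ] q [0.57 0.43 1.63 0.   1.08 0.31] F [ 0.7  0.7 -1.6] w 50.5
w [ 0.004 -0.    -0.001] d cm before turn [12.59 -0.34  0.09]  d after turn [12.59 -0.32  0.09]
```

View pics/e3.png

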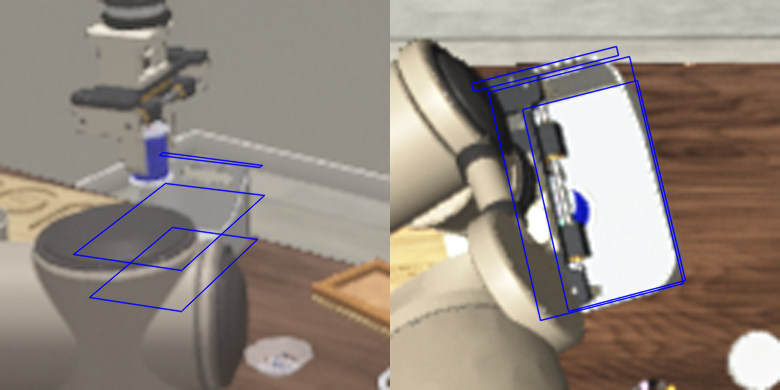

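```bash
python3 - <<'E'
from fit import *
s=cv2.imread('pics/scene0.png')
draw(s,'scene',[431,350,.25],CAD,200,130,300,220,8,'pics/e4.png')
E
```

```text
(no output)
```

View pics/e4.png

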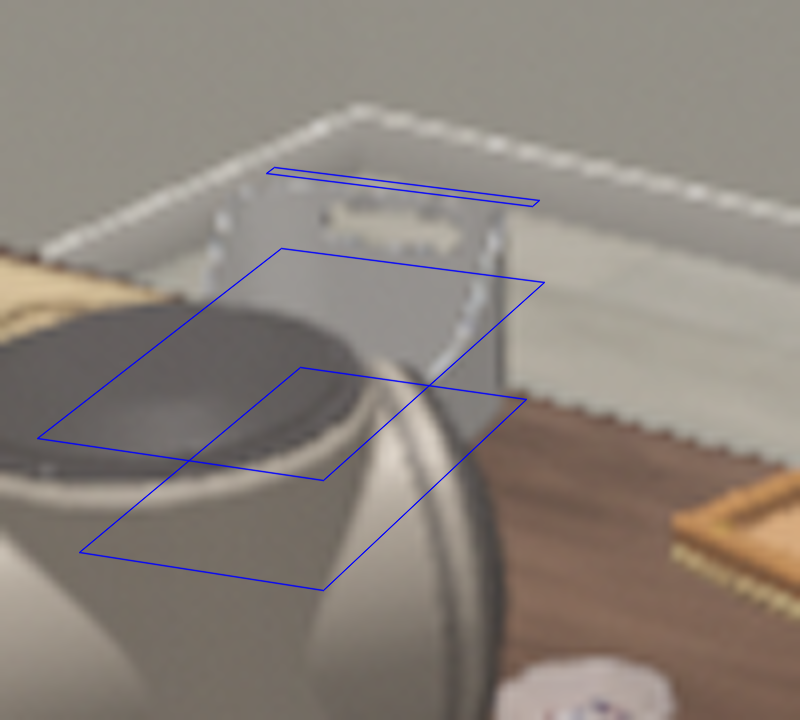

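{"op": "arm_command", "data": {
  "plan": [
    {"tx":3,"ty":0,"tz":0,"wx":0,"wy":0,"wz":0,"jaw":-1},
    {"tx":3,"ty":0,"tz":0,"wx":0,"wy":0,"wz":0,"jaw":-1},
    {"tx":3,"ty":0,"tz":0,"wx":0,"wy":0,"wz":0,"jaw":-1},
    {"tx":1.5,"ty":0,"tz":0,"wx":0,"wy":0,"wz":0,"jaw":-1},
    {"tx":1,"ty":0,"tz":0,"wx":0,"wy":0,"wz":0,"jaw":-1},
    {"tx":0.5,"ty":0,"tz":0,"wx":0,"wy":0,"wz":0,"jaw":-1},
    {"tx":0.4,"ty":0,"tz":0,"wx":0,"wy":0,"wz":0,"jaw":-1},
    {"tx":0,"ty":0,"tz":0,"wx":0,"wy":0,"wz":0,"jaw":-1},
    {"tx":0,"ty":0,"tz":0,"wx":0,"wy":0,"wz":0,"jaw":-1}
  ]
}}

```text
time: 6.0
tool_pos: [402.2, 342.5, 45.4]
tcp_rot: [0.319, 1.569, 0.569]
contact_force: [0.5, -1.2, -0.2]
grip_width: 50.6
```

```bash
python3 - <<'E'
from fit import *
from st import *
to((400.4,345.5,41.5),0.25)
E
```

```text
t 6.0 tcp [402.2 342.5  45.4] jaw ang 0.25 x [ 0.001  0.001 -1.   ] q [0.56 0.6  1.75 0.   0.79 0.31] F [ 0.5 -1.2 -0.2] w 50.6
w [-0.     0.001 -0.   ] d cm before turn [ 0.39  0.34 -0.1 ]  d after turn [ 0.39  0.34 -0.1 ]
```

Lower the last 4 mm (the bed-to-floor offset predicts contact near z≈41), then release.

{"op": "arm_command", "data": {
  "plan": [
    {"tx":0.2,"ty":0,"tz":0,"wx":0,"wy":0,"wz":0,"jaw":-1},
    {"tx":0.2,"ty":0,"tz":0,"wx":0,"wy":0,"wz":0,"jaw":-1},
    {"tx":0,"ty":0,"tz":0,"wx":0,"wy":0,"wz":0,"jaw":-1},
    {"tx":0,"ty":0,"tz":0,"wx":0,"wy":0,"wz":0,"jaw":-1}
  ]
}}

```text
time: 6.4
tool_pos: [402.1, 342.5, 41.3]
tcp_rot: [0.346, 1.57, 0.597]
contact_force: [-1.0, -1.1, 5.0]
grip_width: 50.4
```

{"op": "arm_command", "data": {
  "plan": [
    {"tx":0,"ty":0,"tz":0,"wx":0,"wy":0,"wz":0,"jaw":0.9},
    {"tx":0,"ty":0,"tz":0,"wx":0,"wy":0,"wz":0,"jaw":0.9},
    {"tx":0,"ty":0,"tz":0,"wx":0,"wy":0,"wz":0,"jaw":0.9},
    {"tx":0,"ty":0,"tz":0,"wx":0,"wy":0,"wz":0,"jaw":0.9},
    {"tx":0,"ty":0,"tz":0,"wx":0,"wy":0,"wz":0,"jaw":0.9},
    {"tx":0,"ty":0,"tz":0,"wx":0,"wy":0,"wz":0,"jaw":0.9}
  ]
}}

```text
time: 7.0
tool_pos: [401.8, 342.3, 40.7]
tcp_rot: [2.6, 1.571, 2.85]
contact_force: [-1.0, 0.0, -0.7]
grip_width: 86.8
```

{"op": "arm_command", "data": {
  "plan": [
    {"tx":-2,"ty":0,"tz":0,"wx":0,"wy":0,"wz":0,"jaw":0.9},
    {"tx":-3,"ty":0,"tz":0,"wx":0,"wy":0,"wz":0,"jaw":0.9},
    {"tx":-4,"ty":0,"tz":0,"wx":0,"wy":0,"wz":0,"jaw":0.9},
    {"tx":-5,"ty":0,"tz":0,"wx":0,"wy":0,"wz":0,"jaw":1},
    {"tx":-5,"ty":0,"tz":0,"wx":0,"wy":0,"wz":0,"jaw":1},
    {"tx":0,"ty":0,"tz":0,"wx":0,"wy":0,"wz":0,"jaw":1}
  ]
}}

```text
time: 7.6
tool_pos: [404.4, 344.1, 237.8]
tcp_rot: [0.317, 1.557, 0.567]
contact_force: [0.5, 0.3, -0.3]
grip_width: 91.5
```

```bash
python3 - <<'E'
from fit import *
from st import *
to((382.5,-237,235),-0.926)
s=imaging.capture('scene'); t=imaging.capture('top')
a=cv2.resize(s[100:230,180:310],None,fx=3,fy=3,interpolation=cv2.INTER_CUBIC);b=cv2.resize(t[130:260,120:250],None,fx=3,fy=3,interpolation=cv2.INTER_CUBIC)
cv2.imwrite('pics/e5.png',cv2.hconcat([a,b]))
E
```

```text
t 7.6 tcp [404.4 344.1 237.8] jaw ang 0.25 x [ 0.012  0.007 -1.   ] q [0.56 0.35 1.54 0.   1.24 0.31] F [ 0.5  0.3 -0.3] w 91.5
w [ 1.176  0.009 -0.011] d cm before turn [ -0.17 -55.76 -16.51]  d after turn [  0.28 -36.68  45.12]
```

View pics/e5.png

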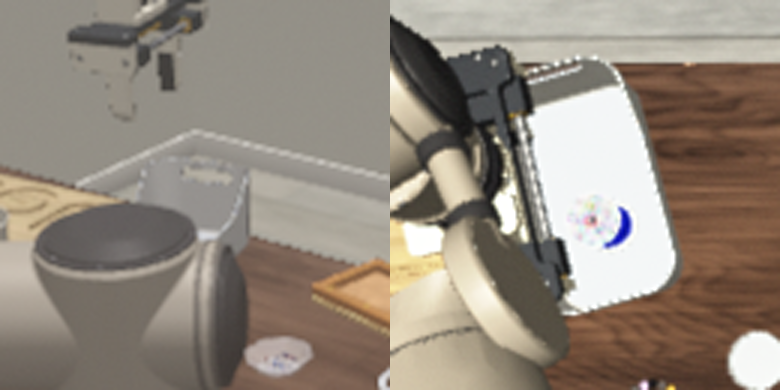

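{"op": "arm_command", "data": {
  "plan": [
    {"tx":0,"ty":-4.3,"tz":-1.27,"wx":0,"wy":0,"wz":0,"jaw":1},
    {"tx":0,"ty":-4.3,"tz":-1.27,"wx":0,"wy":0,"wz":0,"jaw":1},
    {"tx":0,"ty":-4.3,"tz":-1.27,"wx":0,"wy":0,"wz":0,"jaw":1},
    {"tx":0,"ty":-4.3,"tz":-1.27,"wx":0,"wy":0,"wz":0,"jaw":1},
    {"tx":0,"ty":-4.3,"tz":-1.27,"wx":0,"wy":0,"wz":0,"jaw":1},
    {"tx":0,"ty":-4.3,"tz":-1.27,"wx":0,"wy":0,"wz":0,"jaw":1},
    {"tx":0,"ty":-4.3,"tz":-1.27,"wx":0,"wy":0,"wz":0,"jaw":1},
    {"tx":0,"ty":-4.3,"tz":-1.27,"wx":0,"wy":0,"wz":0,"jaw":1},
    {"tx":0,"ty":-4.3,"tz":-1.27,"wx":0,"wy":0,"wz":0,"jaw":1},
    {"tx":0,"ty":-4.3,"tz":-1.27,"wx":0,"wy":0,"wz":0,"jaw":1},
    {"tx":0,"ty":-4.3,"tz":-1.27,"wx":0,"wy":0,"wz":0,"jaw":1},
    {"tx":0,"ty":-4.3,"tz":-1.27,"wx":0,"wy":0,"wz":0,"jaw":1},
    {"tx":0,"ty":-4.16,"tz":-1.27,"wx":0,"wy":0,"wz":0,"jaw":1},
    {"tx":0,"ty":0,"tz":0,"wx":0.147,"wy":0,"wz":0,"jaw":1},
    {"tx":0,"ty":0,"tz":0,"wx":0.147,"wy":0,"wz":0,"jaw":1},
    {"tx":0,"ty":0,"tz":0,"wx":0.147,"wy":0,"wz":0,"jaw":1},
    {"tx":0,"ty":0,"tz":0,"wx":0.147,"wy":0,"wz":0,"jaw":1},
    {"tx":0,"ty":0,"tz":0,"wx":0.147,"wy":0,"wz":0,"jaw":1},
    {"tx":0,"ty":0,"tz":0,"wx":0.147,"wy":0,"wz":0,"jaw":1},
    {"tx":0,"ty":0,"tz":0,"wx":0.147,"wy":0,"wz":0,"jaw":1}
  ]
}}

```text
time: 9.7
tool_pos: [379.0, -238.2, 228.8]
tcp_rot: [-3.11, 1.567, 2.388]
contact_force: [-0.1, 0.1, -0.4]
grip_width: 91.8
```

{"op": "arm_command", "data": {
  "plan": [
    {"tx":0,"ty":0,"tz":0,"wx":0.147,"wy":0,"wz":0,"jaw":1},
    {"tx":0,"ty":0,"tz":0,"wx":0,"wy":0,"wz":0,"jaw":1}
  ]
}}

```text
time: 9.9
tool_pos: [379.1, -238.3, 229.0]
tcp_rot: [-2.961, 1.567, 2.395]
contact_force: [-0.0, -0.7, 0.0]
grip_width: 91.7
```

```bash
python3 - <<'E'
from fit import *
from st import *
to((382.5,-237,118),-0.926)
s=imaging.capture('scene'); t=imaging.capture('top')
a=cv2.resize(s[140:280,320:460],None,fx=2.8,fy=2.8,interpolation=cv2.INTER_CUBIC);b=cv2.resize(t[130:270,340:480],None,fx=2.8,fy=2.8,interpolation=cv2.INTER_CUBIC)
cv2.imwrite('pics/e6.png',cv2.hconcat([a,b]))
E
```

```text
t 9.9 tcp [ 379.1 -238.3  229. ] jaw ang -0.927 x [-0.003  0.002 -1.   ] q [-0.73  0.22  1.75  0.    1.17  0.19] F [-0.  -0.7  0. ] w 91.7
w [-0.001 -0.003  0.001] d cm before turn [11.1   0.35  0.14]  d after turn [11.1   0.34  0.1 ]
```

View pics/e6.png

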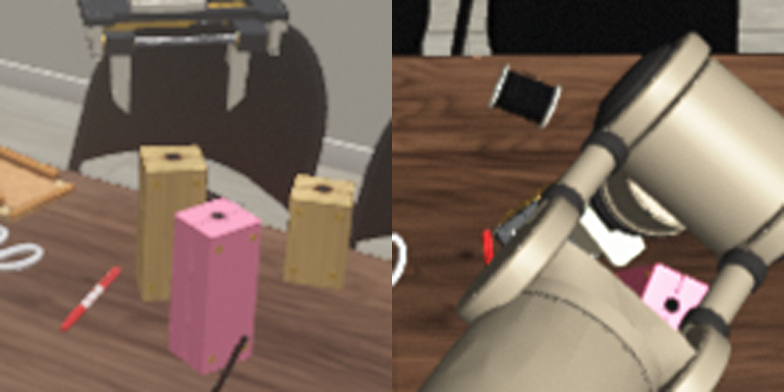

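{"op": "arm_command", "data": {
  "plan": [
    {"tx":3,"ty":0.34,"tz":0.1,"wx":0,"wy":0,"wz":0,"jaw":1},
    {"tx":3,"ty":0,"tz":0,"wx":0,"wy":0,"wz":0,"jaw":1},
    {"tx":2.5,"ty":0,"tz":0,"wx":0,"wy":0,"wz":0,"jaw":1},
    {"tx":1.5,"ty":0,"tz":0,"wx":0,"wy":0,"wz":0,"jaw":1},
    {"tx":1.2,"ty":0,"tz":0,"wx":0,"wy":0,"wz":0,"jaw":1},
    {"tx":0,"ty":0,"tz":0,"wx":0,"wy":0,"wz":0,"jaw":1}
  ]
}}

```text
time: 10.6
tool_pos: [382.1, -236.7, 116.9]
tcp_rot: [-2.966, 1.566, 2.394]
contact_force: [-0.5, -0.2, 0.2]
grip_width: 91.6
```

```bash
python3 - <<'E'
from fit import *
from st import *
to((382.5,-237,116),-0.926)
s=imaging.capture('scene')
cv2.imwrite('pics/e7.png',cv2.resize(s[140:280,320:460],None,fx=4,fy=4,interpolation=cv2.INTER_CUBIC))
E
```

```text
t 10.6 tcp [ 382.1 -236.7  116.9] jaw ang -0.923 x [-0.003  0.003 -1.   ] q [-0.73  0.37  1.9   0.    0.87  0.2 ] F [-0.5 -0.2  0.2] w 91.6
w [ 0.003 -0.004  0.001] d cm before turn [0.09 0.01 0.05]  d after turn [0.09 0.01 0.05]
```

View pics/e7.png

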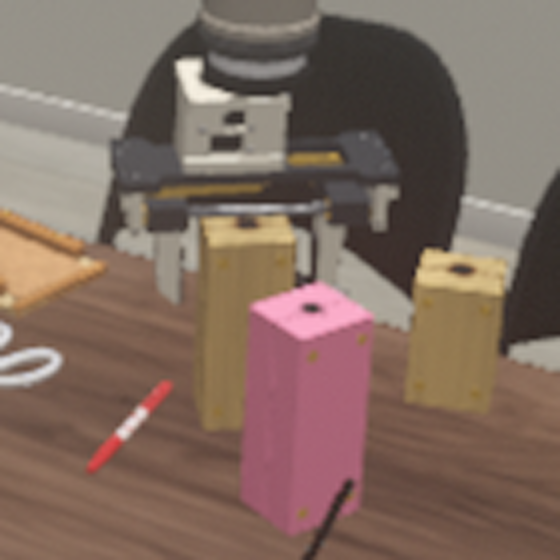

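The tall wooden mould, at (245,300) in the crop, stands between the fingers. Closing.

{"op": "arm_command", "data": {
  "plan": [
    {"tx":0,"ty":0,"tz":0,"wx":0,"wy":0,"wz":0,"jaw":-1},
    {"tx":0,"ty":0,"tz":0,"wx":0,"wy":0,"wz":0,"jaw":-1},
    {"tx":0,"ty":0,"tz":0,"wx":0,"wy":0,"wz":0,"jaw":-1},
    {"tx":0,"ty":0,"tz":0,"wx":0,"wy":0,"wz":0,"jaw":-1},
    {"tx":0,"ty":0,"tz":0,"wx":0,"wy":0,"wz":0,"jaw":-1},
    {"tx":0,"ty":0,"tz":0,"wx":0,"wy":0,"wz":0,"jaw":-1}
  ]
}}

```text
time: 11.25
tool_pos: [383.0, -237.4, 118.9]
tcp_rot: [2.495, 1.571, 1.57]
contact_force: [-1.3, 0.7, 3.2]
grip_width: 59.8
```

{"op": "arm_command", "data": {
  "plan": [
    {"tx":-1,"ty":0,"tz":0,"wx":0,"wy":0,"wz":0,"jaw":-1},
    {"tx":-2,"ty":0,"tz":0,"wx":0,"wy":0,"wz":0,"jaw":-1},
    {"tx":-2,"ty":0,"tz":0,"wx":0,"wy":0,"wz":0,"jaw":-1},
    {"tx":0,"ty":0,"tz":0,"wx":0,"wy":0,"wz":0,"jaw":-1},
    {"tx":0,"ty":0,"tz":0,"wx":0,"wy":0,"wz":0,"jaw":-1}
  ]
}}

```text
time: 11.75
tool_pos: [382.9, -237.4, 168.4]
tcp_rot: [1.962, 1.571, 1.036]
contact_force: [0.0, -0.4, -5.4]
grip_width: 59.8
```

```bash
python3 - <<'E'
from fit import *
from st import *
a=1.379
g=np.array([463.8,-37.8])+(-27-40)*np.array([np.cos(a),np.sin(a)]); print(g)
to((g[0],g[1],166),a+np.pi/2)
s=imaging.capture('scene')
cv2.imwrite('pics/e8.png',cv2.resize(s[140:280,320:460],None,fx=4,fy=4,interpolation=cv2.INTER_CUBIC))
E
```

```text
[ 451.02828648 -103.57144771]
t 11.75 tcp [ 382.9 -237.4  168.4] jaw ang -0.926 x [ 0.  0. -1.] q [-0.73  0.3   1.84  0.    1.01  0.2 ] F [ 0.  -0.4 -5.4] w 59.8
w [-0.734 -0.    -0.   ] d cm before turn [ 0.24 13.49 -6.61]  d after turn [ 0.24 14.44  4.13]
```

View pics/e8.png

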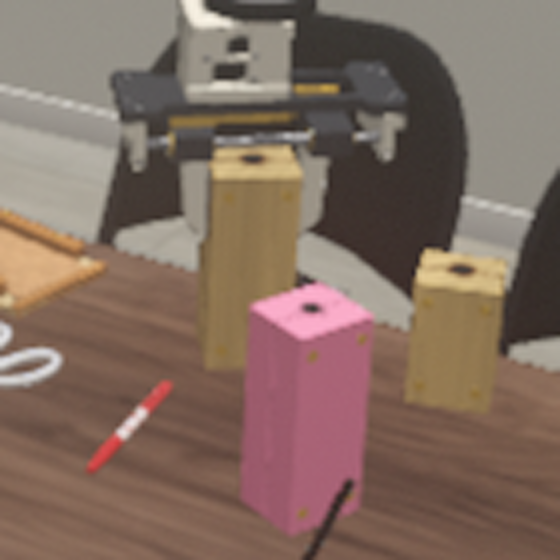

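{"op": "arm_command", "data": {
  "plan": [
    {"tx":0,"ty":2.25,"tz":-1.1,"wx":0,"wy":0,"wz":0,"jaw":-1},
    {"tx":0,"ty":2.25,"tz":-1.1,"wx":0,"wy":0,"wz":0,"jaw":-1},
    {"tx":0,"ty":2.25,"tz":-1.1,"wx":0,"wy":0,"wz":0,"jaw":-1},
    {"tx":0,"ty":2.25,"tz":-1.1,"wx":0,"wy":0,"wz":0,"jaw":-1},
    {"tx":0,"ty":2.25,"tz":-1.1,"wx":0,"wy":0,"wz":0,"jaw":-1},
    {"tx":0,"ty":2.25,"tz":-1.1,"wx":0,"wy":0,"wz":0,"jaw":-1},
    {"tx":0,"ty":0,"tz":0,"wx":-0.105,"wy":0,"wz":0,"jaw":-1},
    {"tx":0,"ty":0,"tz":0,"wx":-0.105,"wy":0,"wz":0,"jaw":-1},
    {"tx":0,"ty":0,"tz":0,"wx":-0.105,"wy":0,"wz":0,"jaw":-1},
    {"tx":0,"ty":0,"tz":0,"wx":-0.105,"wy":0,"wz":0,"jaw":-1},
    {"tx":0,"ty":0,"tz":0,"wx":-0.105,"wy":0,"wz":0,"jaw":-1},
    {"tx":0,"ty":0,"tz":0,"wx":-0.105,"wy":0,"wz":0,"jaw":-1},
    {"tx":0,"ty":0,"tz":0,"wx":-0.104,"wy":0,"wz":0,"jaw":-1},
    {"tx":0,"ty":0,"tz":0,"wx":0,"wy":0,"wz":0,"jaw":-1}
  ]
}}

```text
time: 13.2
tool_pos: [450.6, -103.4, 167.4]
tcp_rot: [2.916, 1.568, 2.725]
contact_force: [-0.2, 0.1, -4.8]
grip_width: 59.8
```

```bash
python3 - <<'E'
from fit import *
from st import *
to((451,-103.6,122),1.379+np.pi/2)
s=imaging.capture('scene');t=imaging.capture('top')
cv2.imwrite('pics/s9.png',s);cv2.imwrite('pics/t9.png',t)
a=cv2.resize(s[140:280,260:400],None,fx=2.8,fy=2.8,interpolation=cv2.INTER_CUBIC);b=cv2.resize(t[120:260,250:390],None,fx=2.8,fy=2.8,interpolation=cv2.INTER_CUBIC)
cv2.imwrite('pics/e9.png',cv2.hconcat([a,b]))
E
```

```text
t 13.2 tcp [ 450.6 -103.4  167.4] jaw ang -0.191 x [-0.002  0.001 -1.   ] q [-0.39  0.32  1.81  0.    1.02 -0.2 ] F [-0.2  0.1 -4.8] w 59.8
w [ 0.001 -0.003 -0.001] d cm before turn [ 4.54 -0.01  0.05]  d after turn [ 4.54 -0.01  0.04]
```

View pics/e9.png

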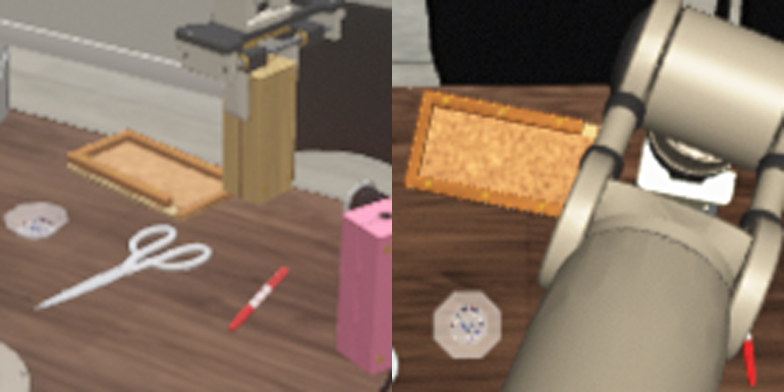

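{"op": "arm_command", "data": {
  "plan": [
    {"tx":1.5,"ty":0.5,"tz":0,"wx":0,"wy":0,"wz":0,"jaw":-1},
    {"tx":1.5,"ty":0.5,"tz":0,"wx":0,"wy":0,"wz":0,"jaw":-1},
    {"tx":1,"ty":0.5,"tz":0,"wx":0,"wy":0,"wz":0,"jaw":-1},
    {"tx":0.5,"ty":0.5,"tz":0,"wx":0,"wy":0,"wz":0,"jaw":-1},
    {"tx":0.1,"ty":0.5,"tz":0,"wx":0,"wy":0,"wz":0,"jaw":-1},
    {"tx":0,"ty":0,"tz":0,"wx":0,"wy":0,"wz":0,"jaw":-1},
    {"tx":0,"ty":0,"tz":0,"wx":0,"wy":0,"wz":0,"jaw":-1}
  ]
}}

```text
time: 14.0
tool_pos: [456.6, -79.2, 123.2]
tcp_rot: [-0.161, 1.57, -0.352]
contact_force: [-0.1, -0.3, -4.9]
grip_width: 59.6
```

```bash
python3 - <<'E'
from fit import *
from st import *
to((451,-103.6,122),1.379+np.pi/2)
o,R,p=state()
s=imaging.capture('scene');t=imaging.capture('top')
cv2.imwrite('pics/s10.png',s);cv2.imwrite('pics/t10.png',t)
bz=p[2]-118.9
def mb(): return [((a[0],a[1],a[2]+bz),(b[0],b[1],b[2]+bz)) for a,b in box(27,30,150)]
im=draw(s,'scene',[p[0],p[1],1.379],mb(),290,160,370,220,10,'pics/e10.png')
cv2.imwrite('pics/e10r.png',cv2.resize(s[160:220,290:370],None,fx=10,fy=10,interpolation=cv2.INTER_CUBIC))
E
```

```text
t 14.0 tcp [456.6 -79.2 123.2] jaw ang -0.192 x [ 0.001 -0.    -1.   ] q [-0.34  0.38  1.86 -0.    0.9  -0.15] F [-0.1 -0.3 -4.9] w 59.6
w [0.    0.001 0.   ] d cm before turn [ 0.12 -2.5  -0.08]  d after turn [ 0.12 -2.5  -0.08]
```

View pics/e10.png

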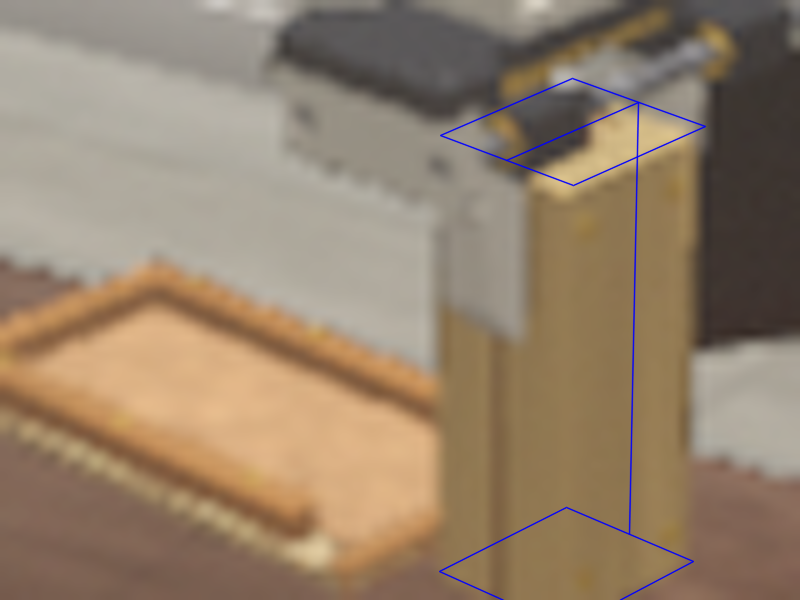

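View pics/t10.png

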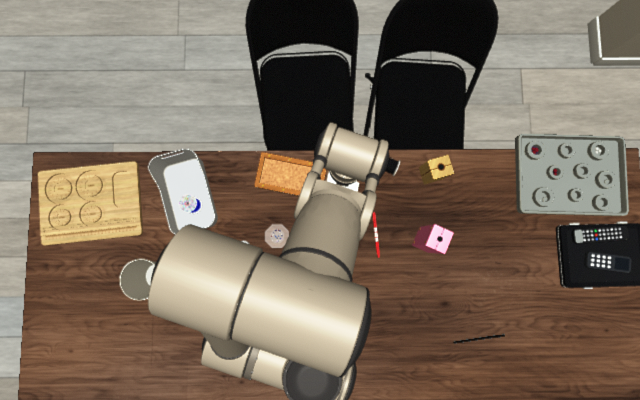

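```bash
python3 - <<'E'
from fit import *
from st import *
s=cv2.imread('pics/s10.png')
M=np.float32([[1,0,.8],[0,1,-1.3]]); s2=cv2.warpAffine(s,M,(640,400),flags=cv2.INTER_CUBIC)
mb=[((a[0],a[1],a[2]+4.3),(b[0],b[1],b[2]+4.3)) for a,b in box(27,30,150)]
im=draw(s2,'scene',[456.6,-79.2,1.379],mb,275,160,365,228,8,'x.png')
draw2(im,'scene',[463.8,-37.8,1.379],CR,275,160,8,(0,255,0)); cv2.imwrite('pics/e11.png',im)
E
```

```text
(no output)
```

View pics/e11.png

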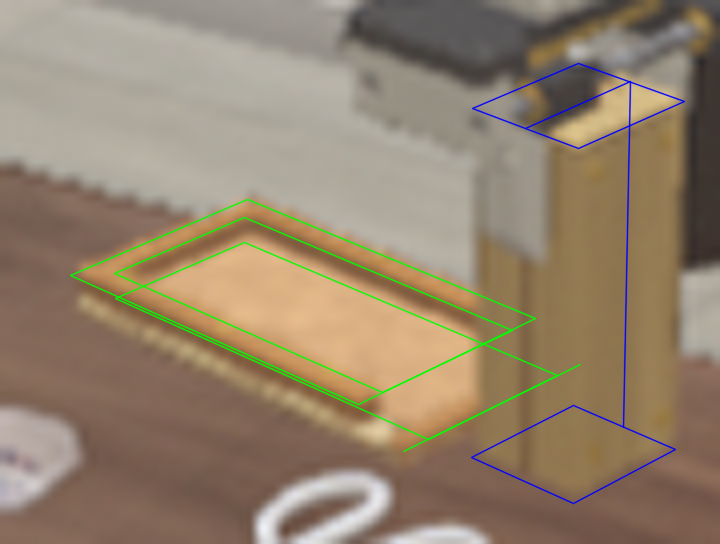

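{"op": "arm_command", "data": {
  "plan": [
    {"tx":0.3,"ty":0.4,"tz":-0.05,"wx":0,"wy":0,"wz":0,"jaw":-1},
    {"tx":0,"ty":0.4,"tz":0,"wx":0,"wy":0,"wz":0,"jaw":-1},
    {"tx":0,"ty":0,"tz":0,"wx":0,"wy":0,"wz":0,"jaw":-1},
    {"tx":0,"ty":0,"tz":0,"wx":0,"wy":0,"wz":0,"jaw":-1}
  ]
}}

```text
time: 14.5
tool_pos: [457.2, -71.0, 119.7]
tcp_rot: [0.696, 1.571, 0.504]
contact_force: [-0.4, -0.2, -4.8]
grip_width: 59.9
```

{"op": "arm_command", "data": {
  "plan": [
    {"tx":0,"ty":0.15,"tz":0,"wx":0,"wy":0,"wz":0,"jaw":-1},
    {"tx":0,"ty":0,"tz":0,"wx":0,"wy":0,"wz":0,"jaw":-1},
    {"tx":0,"ty":0,"tz":0,"wx":0,"wy":0,"wz":0,"jaw":-1}
  ]
}}

```text
time: 14.8
tool_pos: [457.5, -69.7, 119.7]
tcp_rot: [0.453, 1.571, 0.261]
contact_force: [0.3, -0.5, -4.3]
grip_width: 59.9
```

{"op": "arm_command", "data": {
  "plan": [
    {"tx":0,"ty":0.15,"tz":0,"wx":0,"wy":0,"wz":0,"jaw":-1},
    {"tx":0,"ty":0,"tz":0,"wx":0,"wy":0,"wz":0,"jaw":-1},
    {"tx":0,"ty":0,"tz":0,"wx":0,"wy":0,"wz":0,"jaw":-1}
  ]
}}

```text
time: 15.1
tool_pos: [457.7, -68.2, 119.7]
tcp_rot: [1.561, 1.571, 1.369]
contact_force: [0.4, -0.2, -5.7]
grip_width: 59.7
```

{"op": "arm_command", "data": {
  "plan": [
    {"tx":0,"ty":0.1,"tz":0,"wx":0,"wy":0,"wz":0,"jaw":-1},
    {"tx":0,"ty":0,"tz":0,"wx":0,"wy":0,"wz":0,"jaw":-1},
    {"tx":0,"ty":0,"tz":0,"wx":0,"wy":0,"wz":0,"jaw":-1}
  ]
}}

```text
time: 15.4
tool_pos: [457.9, -67.2, 119.7]
tcp_rot: [1.47, 1.571, 1.278]
contact_force: [-0.1, -0.6, -4.7]
grip_width: 59.7
```

{"op": "arm_command", "data": {
  "plan": [
    {"tx":0,"ty":0.1,"tz":0,"wx":0,"wy":0,"wz":0,"jaw":-1},
    {"tx":0,"ty":0,"tz":0,"wx":0,"wy":0,"wz":0,"jaw":-1},
    {"tx":0,"ty":0,"tz":0,"wx":0,"wy":0,"wz":0,"jaw":-1}
  ]
}}

```text
time: 15.7
tool_pos: [458.1, -66.2, 119.7]
tcp_rot: [1.005, 1.571, 0.813]
contact_force: [-0.5, -0.0, -5.3]
grip_width: 60.1
```

```bash
python3 - <<'E'
from fit import *
s=imaging.capture('scene'); cv2.imwrite('pics/s12.png',s)
crop(s,300,170,370,225,10,'pics/e12.png')
E
```

```text
(no output)
```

View pics/e12.png

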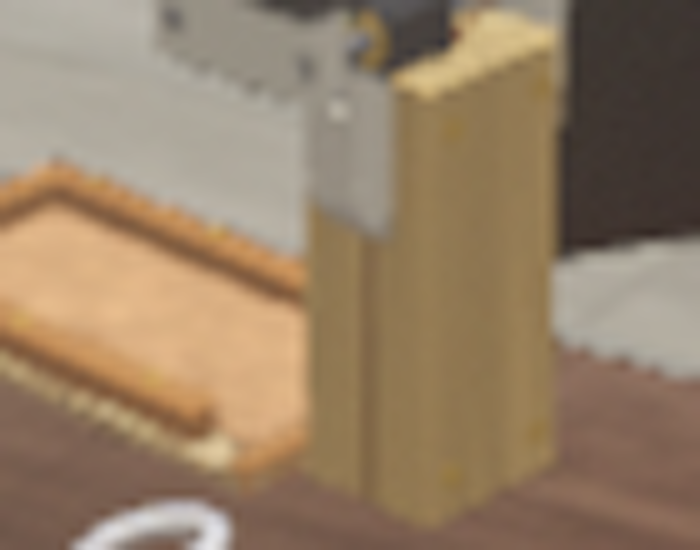

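{"op": "arm_command", "data": {
  "plan": [
    {"tx":0,"ty":0.1,"tz":0,"wx":0,"wy":0,"wz":0,"jaw":-1},
    {"tx":0,"ty":0,"tz":0,"wx":0,"wy":0,"wz":0,"jaw":-1},
    {"tx":0,"ty":0,"tz":0,"wx":0,"wy":0,"wz":0,"jaw":-1}
  ]
}}

```text
time: 16.05
tool_pos: [458.3, -65.3, 119.7]
tcp_rot: [1.863, 1.571, 1.671]
contact_force: [0.1, -1.4, -4.7]
grip_width: 59.9
```

{"op": "arm_command", "data": {
  "plan": [
    {"tx":0,"ty":0.1,"tz":0,"wx":0,"wy":0,"wz":0,"jaw":-1},
    {"tx":0,"ty":0,"tz":0,"wx":0,"wy":0,"wz":0,"jaw":-1},
    {"tx":0,"ty":0,"tz":0,"wx":0,"wy":0,"wz":0,"jaw":-1}
  ]
}}

```text
time: 16.35
tool_pos: [458.5, -64.3, 119.7]
tcp_rot: [1.238, 1.571, 1.046]
contact_force: [-0.4, -0.2, -5.8]
grip_width: 59.9
```

{"op": "arm_command", "data": {
  "plan": [
    {"tx":0,"ty":0.1,"tz":0,"wx":0,"wy":0,"wz":0,"jaw":-1},
    {"tx":0,"ty":0,"tz":0,"wx":0,"wy":0,"wz":0,"jaw":-1},
    {"tx":0,"ty":0,"tz":0,"wx":0,"wy":0,"wz":0,"jaw":-1}
  ]
}}

```text
time: 16.65
tool_pos: [458.7, -63.3, 119.7]
tcp_rot: [1.397, 1.571, 1.205]
contact_force: [-0.2, -0.7, -4.7]
grip_width: 59.6
```

```bash
python3 - <<'E'
from fit import *
print(readout.get_obs()['moment'])
s=imaging.capture('scene'); cv2.imwrite('pics/s13.png',s)
print(readout.get_obs()['contact_force'])
crop(s,310,190,365,225,14,'pics/e13.png')
E
```

```text
[-0.09173136  0.06227552  0.00559476]
[-0.22041611 -0.56614654 -4.86599731]
```

View pics/e13.png

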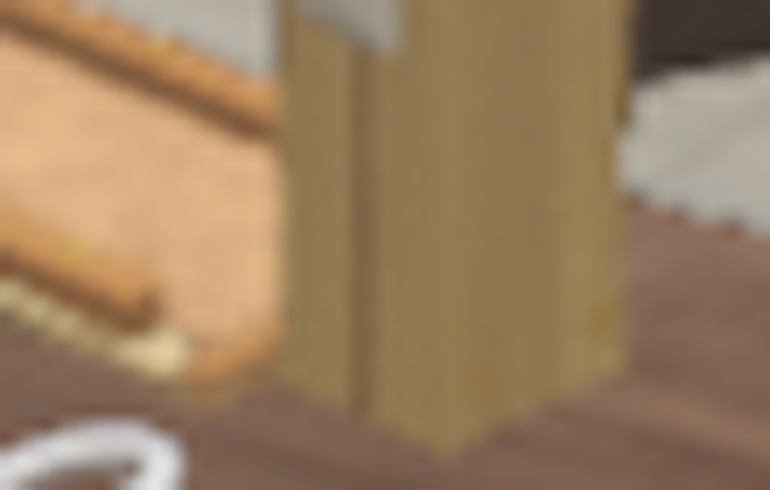

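{"op": "arm_command", "data": {
  "plan": [
    {"tx":0,"ty":0.1,"tz":0,"wx":0,"wy":0,"wz":0,"jaw":-1},
    {"tx":0,"ty":0,"tz":0,"wx":0,"wy":0,"wz":0,"jaw":-1}
  ]
}}

```text
time: 16.9
tool_pos: [458.9, -62.5, 119.7]
tcp_rot: [-1.177, 1.571, -1.369]
contact_force: [-1.2, -0.8, -5.4]
grip_width: 59.7
```

{"op": "arm_command", "data": {
  "plan": [
    {"tx":0,"ty":0.1,"tz":0,"wx":0,"wy":0,"wz":0,"jaw":-1},
    {"tx":0,"ty":0,"tz":0,"wx":0,"wy":0,"wz":0,"jaw":-1}
  ]
}}

```text
time: 17.1
tool_pos: [459.0, -61.9, 119.8]
tcp_rot: [-1.502, 1.57, -1.694]
contact_force: [-1.4, -4.1, -3.1]
grip_width: 59.9
```

```bash
python3 - <<'E'
from fit import *
print(readout.get_obs()['moment'])
s=imaging.capture('scene'); cv2.imwrite('pics/s14.png',s)
print(readout.get_obs()['contact_force'],readout.get_obs()['moment'])
crop(s,300,170,370,225,10,'pics/e14.png')
E
```

```text
[-1.24458734  0.52866247 -0.10405339]
[-3.02869867 -5.24478672 -2.8308504 ] [-1.37472411  0.53881745 -0.09799295]
```

View pics/e14.png

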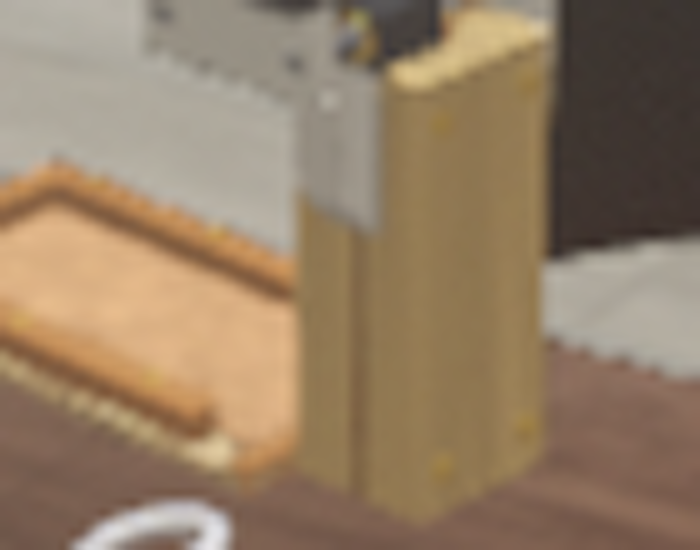

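{"op": "arm_command", "data": {
  "plan": [
    {"tx":0,"ty":-0.1,"tz":0,"wx":0,"wy":0,"wz":0,"jaw":-1},
    {"tx":0.1,"ty":0,"tz":0,"wx":0,"wy":0,"wz":0,"jaw":-1},
    {"tx":0,"ty":0,"tz":0,"wx":0,"wy":0,"wz":0,"jaw":-1},
    {"tx":0,"ty":0,"tz":0,"wx":0,"wy":0,"wz":0,"jaw":-1}
  ]
}}

```text
time: 17.55
tool_pos: [459.0, -62.3, 119.1]
tcp_rot: [0.367, 1.57, 0.175]
contact_force: [-2.5, -2.4, 3.0]
grip_width: 60.1
```

{"op": "arm_command", "data": {
  "plan": [
    {"tx":0,"ty":0,"tz":0,"wx":0,"wy":0,"wz":0,"jaw":0.6},
    {"tx":0,"ty":0,"tz":0,"wx":0,"wy":0,"wz":0,"jaw":1},
    {"tx":0,"ty":0,"tz":0,"wx":0,"wy":0,"wz":0,"jaw":1},
    {"tx":0,"ty":0,"tz":0,"wx":0,"wy":0,"wz":0,"jaw":1},
    {"tx":0,"ty":0,"tz":0,"wx":0,"wy":0,"wz":0,"jaw":1},
    {"tx":0,"ty":0,"tz":0,"wx":0,"wy":0,"wz":0,"jaw":1}
  ]
}}

```text
time: 18.15
tool_pos: [458.9, -62.3, 118.7]
tcp_rot: [1.647, 1.571, 1.455]
contact_force: [-0.0, -0.0, 0.5]
grip_width: 91.6
```

{"op": "arm_command", "data": {
  "plan": [
    {"tx":-2,"ty":0,"tz":0,"wx":0,"wy":0,"wz":0,"jaw":1},
    {"tx":-3,"ty":0,"tz":0,"wx":0,"wy":0,"wz":0,"jaw":1},
    {"tx":-3,"ty":0,"tz":0,"wx":0,"wy":0,"wz":0,"jaw":1},
    {"tx":0,"ty":0,"tz":0,"wx":0,"wy":0,"wz":0,"jaw":1}
  ]
}}

```text
time: 18.55
tool_pos: [460.9, -62.9, 202.3]
tcp_rot: [-0.088, 1.563, -0.28]
contact_force: [0.3, 0.0, -0.2]
grip_width: 91.7
```

```bash
python3 - <<'E'
from fit import *
s=imaging.capture('scene'); t=imaging.capture('top');cv2.imwrite('pics/s15.png',s);cv2.imwrite('pics/t15.png',t)
a=cv2.resize(s[140:240,280:380],None,fx=4,fy=4,interpolation=cv2.INTER_CUBIC);b=cv2.resize(t[130:230,250:350],None,fx=4,fy=4,interpolation=cv2.INTER_CUBIC)
cv2.imwrite('pics/e15.png',cv2.hconcat([a,b]))
E
```

```text
(no output)
```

View pics/e15.png

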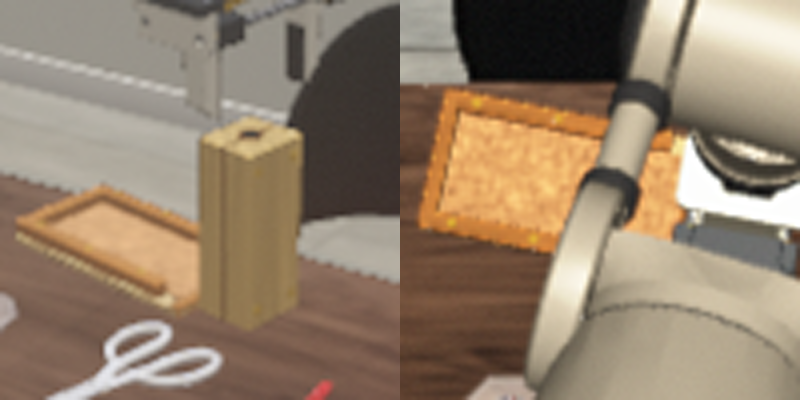

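{"op": "arm_command", "data": {
  "plan": [
    {"tx":0,"ty":-4,"tz":0,"wx":0,"wy":0,"wz":0,"jaw":1},
    {"tx":0,"ty":-4,"tz":0,"wx":0,"wy":0,"wz":0,"jaw":1},
    {"tx":0,"ty":-4,"tz":0,"wx":0,"wy":0,"wz":0,"jaw":0},
    {"tx":0,"ty":-4,"tz":0,"wx":0,"wy":0,"wz":0,"jaw":-1},
    {"tx":0,"ty":-4,"tz":0,"wx":0,"wy":0,"wz":0,"jaw":-1},
    {"tx":0,"ty":0,"tz":0,"wx":0,"wy":0,"wz":0,"jaw":-1},
    {"tx":0,"ty":0,"tz":0,"wx":0,"wy":0,"wz":0,"jaw":-1}
  ]
}}

```text
time: 19.35
tool_pos: [419.9, -258.7, 197.2]
tcp_rot: [2.485, 1.568, 2.291]
contact_force: [0.3, 0.0, -1.1]
grip_width: 56.5
```

```bash
python3 - <<'E'
from fit import *
s=imaging.capture('scene'); t=imaging.capture('top');cv2.imwrite('pics/s16.png',s);cv2.imwrite('pics/t16.png',t)
crop(t,250,140,350,215,8,'pics/e16.png')
E
```

```text
(no output)
```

View pics/e16.png

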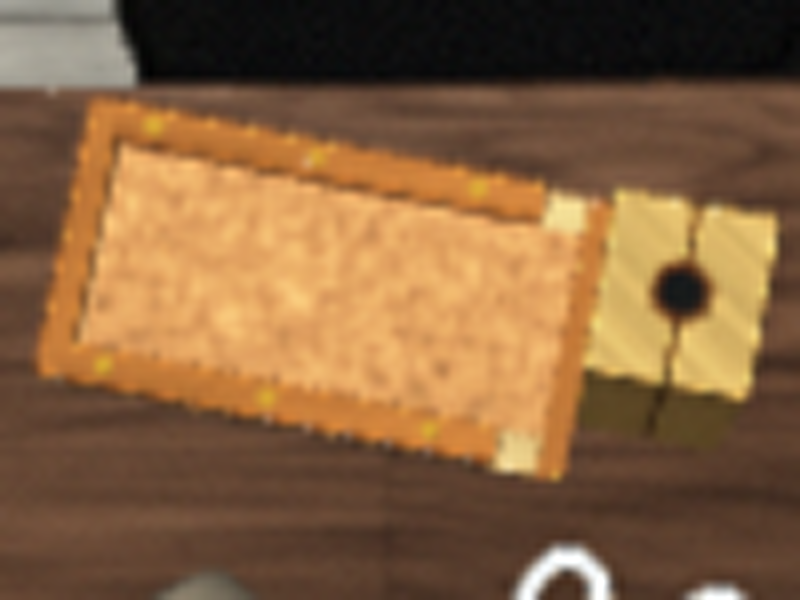

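```bash
python3 - <<'E'
from fit import *
C=(250,140); T=lambda x,y,l:("top",*P(C,8,x,y),l)
m,r=fit([T(616,190,(27,-30,150)),T(777,214,(-27,-30,150)),T(748,400,(-27,30,150)),T(585,371,(27,30,150))],[459,-63,1.379]); print(m,r)
c,r2=fit([T(610,200,(0,-52,10)),T(560,480,(0,52,10)),T(92,97,(195,-52,22)),T(37,377,(195,52,22)),T(494,465,(25,52,22)),T(546,185,(25,-52,22))],[464,-38,1.379]); print(c,r2)
d=m[:2]-c[:2]; a=c[2]; print(d@[np.cos(a),np.sin(a)],d@[-np.sin(a),np.cos(a)],m[2]-a)
t=cv2.imread('pics/t16.png'); im=draw(t,'top',m,box(27,30,150),250,140,350,215,8,'x.png'); draw2(im,'top',c,CR,250,140,8,(0,255,0)); cv2.imwrite('pics/e17.png',im)
E
```

```text
[457.48788194 -63.45313851   1.3993385 ] [[-0.3 -0.1]
 [ 0.2  0.3]
 [ 0.2 -0.2]
 [-0.1 -0. ]]
[463.50105028 -37.09284243   1.37741698] [[ 0.6  0.3]
 [ 0.3 -0. ]
 [-0.5  0.1]
 [-0.8 -0.1]
 [ 0.1 -0.2]
 [ 0.3 -0.2]]
-27.024539657732156 0.8352600773904113 0.02192152246694845
```

View pics/e17.png

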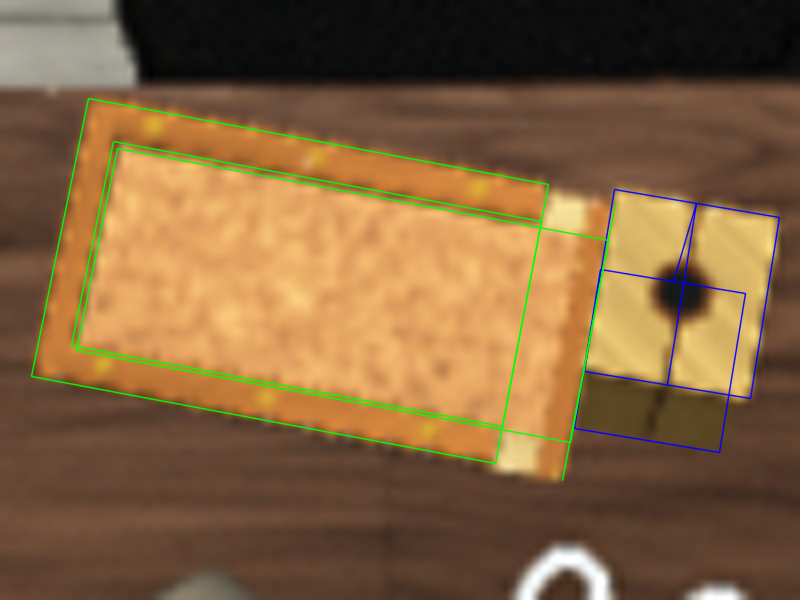

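```bash
python3 - <<'E'
from fit import *
from st import *
a=1.379; g=np.array([463.7,-37])-100*np.array([np.cos(a),np.sin(a)])
to((g[0],g[1],155),a+np.pi/2)
E
```

```text
t 19.45 tcp [ 420.5 -257.4  197.8] jaw ang -0.191 x [-0.001  0.002 -1.   ] q [-0.71  0.33  1.69  0.    1.12 -0.51] F [-0.1 -0.5 -0.2] w 48.5
w [ 0.    -0.002 -0.001] d cm before turn [ 4.3  12.46  0.05]  d after turn [ 4.28 12.46  0.04]
```

{"op": "arm_command", "data": {
  "plan": [
    {"tx":0,"ty":3,"tz":0.04,"wx":0,"wy":0,"wz":0,"jaw":-1},
    {"tx":0,"ty":3,"tz":0,"wx":0,"wy":0,"wz":0,"jaw":-1},
    {"tx":1.3,"ty":3,"tz":0,"wx":0,"wy":0,"wz":0,"jaw":-1},
    {"tx":2,"ty":2,"tz":0,"wx":0,"wy":0,"wz":0,"jaw":-1},
    {"tx":1,"ty":1.4,"tz":0,"wx":0,"wy":0,"wz":0,"jaw":-1},
    {"tx":0,"ty":0,"tz":0,"wx":0,"wy":0,"wz":0,"jaw":-1},
    {"tx":0,"ty":0,"tz":0,"wx":0,"wy":0,"wz":0,"jaw":-1}
  ]
}}

```text
time: 20.15
tool_pos: [445.1, -136.9, 156.0]
tcp_rot: [-0.789, 1.57, -0.979]
contact_force: [0.4, 0.1, 0.2]
grip_width: 0.2
```

```bash
python3 - <<'E'
from fit import *
from st import *
a=1.379; u=np.array([np.cos(a),np.sin(a)]); g=np.array([463.7,-37])-75*u
to((g[0],g[1],152),a+np.pi/2)
s=imaging.capture('scene')
crop(s,290,140,380,225,7,'pics/e18.png')
E
```

```text
t 20.15 tcp [ 445.1 -136.9  156. ] jaw ang -0.19 x [ 0. -0. -1.] q [-0.46  0.34  1.82 -0.    0.99 -0.27] F [0.4 0.1 0.2] w 0.2
w [0.001 0.    0.   ] d cm before turn [ 0.4   2.67 -0.08]  d after turn [ 0.4   2.67 -0.08]
```

View pics/e18.png

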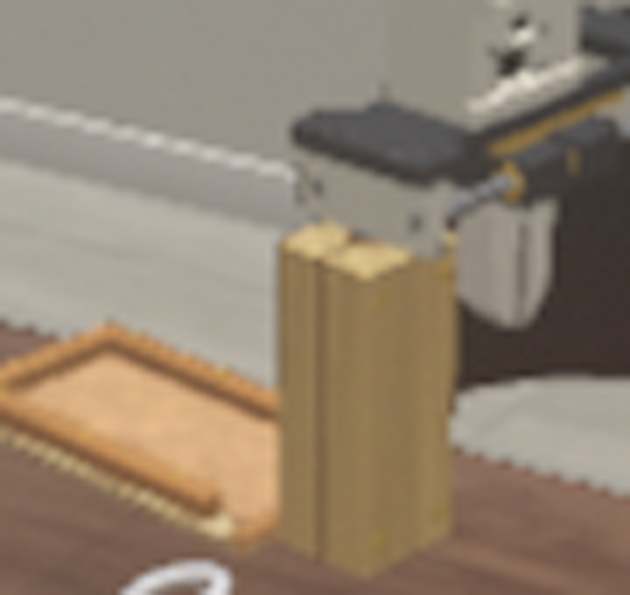

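{"op": "arm_command", "data": {
  "plan": [
    {"tx":0.1,"ty":1,"tz":-0.08,"wx":0,"wy":0,"wz":0,"jaw":-1},
    {"tx":0,"ty":1,"tz":0,"wx":0,"wy":0,"wz":0,"jaw":-1},
    {"tx":0,"ty":0.8,"tz":0,"wx":0,"wy":0,"wz":0,"jaw":-1},
    {"tx":0,"ty":0.4,"tz":0,"wx":0,"wy":0,"wz":0,"jaw":-1},
    {"tx":0,"ty":0.4,"tz":0,"wx":0,"wy":0,"wz":0,"jaw":-1},
    {"tx":0,"ty":0.4,"tz":0,"wx":0,"wy":0,"wz":0,"jaw":-1},
    {"tx":0,"ty":0.4,"tz":0,"wx":0,"wy":0,"wz":0,"jaw":-1},
    {"tx":0,"ty":0.4,"tz":0,"wx":0,"wy":0,"wz":0,"jaw":-1}
  ]
}}

```text
time: 21.0
tool_pos: [453.4, -89.7, 154.9]
tcp_rot: [-0.524, 1.57, -0.716]
contact_force: [-0.2, -0.9, 1.9]
grip_width: 0.3
```

```bash
python3 - <<'E'
from fit import *
from st import *
to((448,-120,152),1.379+np.pi/2)
s=imaging.capture('scene')
crop(s,290,140,380,225,7,'pics/e19.png')
E
```

```text
t 21.0 tcp [453.4 -89.7 154.9] jaw ang -0.192 x [ 0. -0. -1.] q [-0.36  0.33  1.83 -0.    0.98 -0.17] F [-0.2 -0.9  1.9] w 0.3
w [-0.     0.001  0.   ] d cm before turn [ 0.29 -3.07  0.05]  d after turn [ 0.29 -3.07  0.05]
```

View pics/e19.png

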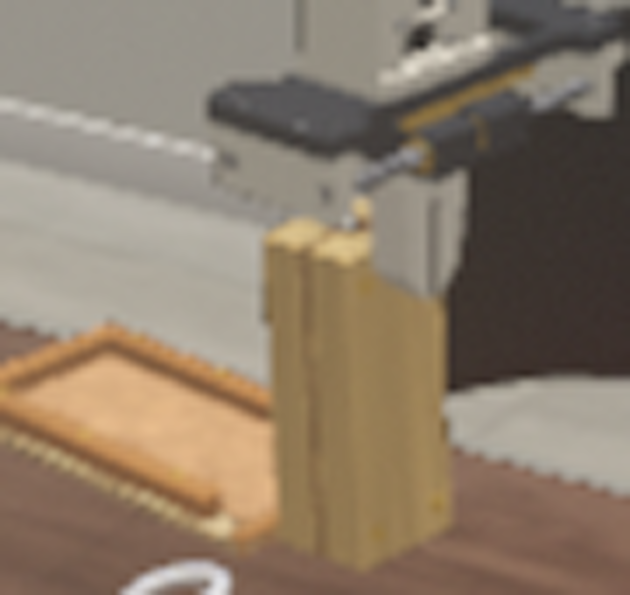

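Tipping over the stop has begun, square to the edge. Continue.

{"op": "arm_command", "data": {
  "plan": [
    {"tx":0,"ty":0.4,"tz":0,"wx":0,"wy":0,"wz":0,"jaw":-1},
    {"tx":0,"ty":0.4,"tz":0,"wx":0,"wy":0,"wz":0,"jaw":-1},
    {"tx":0,"ty":0.4,"tz":0,"wx":0,"wy":0,"wz":0,"jaw":-1},
    {"tx":0,"ty":0.4,"tz":0,"wx":0,"wy":0,"wz":0,"jaw":-1},
    {"tx":0,"ty":0.4,"tz":0,"wx":0,"wy":0,"wz":0,"jaw":-1},
    {"tx":0,"ty":0.4,"tz":0,"wx":0,"wy":0,"wz":0,"jaw":-1}
  ]
}}

```text
time: 21.65
tool_pos: [457.7, -65.8, 154.7]
tcp_rot: [2.138, 1.571, 1.946]
contact_force: [0.2, 0.1, 0.4]
grip_width: 0.5
```

```bash
python3 - <<'E'
from fit import *
from st import *
to((448,-120,152),1.379+np.pi/2)
s=imaging.capture('scene')
crop(s,290,140,380,225,7,'pics/e20.png')
E
```

```text
t 21.65 tcp [457.7 -65.8 154.7] jaw ang -0.192 x [-0.  0. -1.] q [-0.31  0.34  1.83  0.    0.98 -0.12] F [0.2 0.1 0.4] w 0.5
w [-0. -0. -0.] d cm before turn [ 0.26 -5.51  0.08]  d after turn [ 0.27 -5.51  0.08]
```

View pics/e20.png

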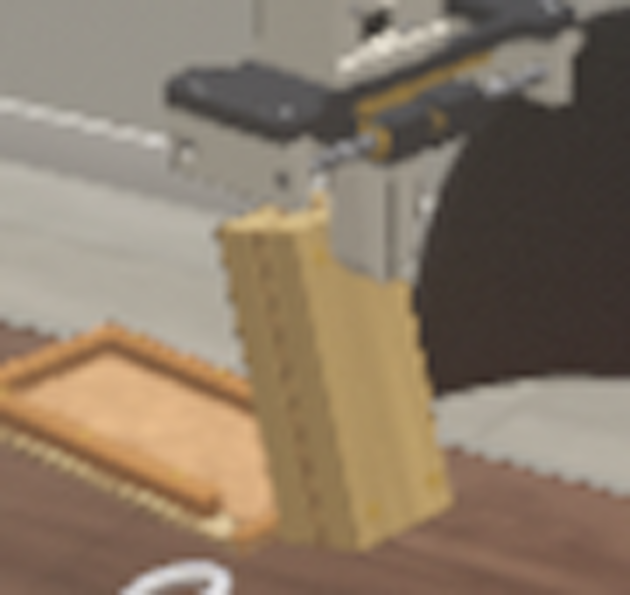

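{"op": "arm_command", "data": {
  "plan": [
    {"tx":0,"ty":0.4,"tz":0,"wx":0,"wy":0,"wz":0,"jaw":-1},
    {"tx":0,"ty":0.4,"tz":0,"wx":0,"wy":0,"wz":0,"jaw":-1},
    {"tx":0,"ty":0.4,"tz":0,"wx":0,"wy":0,"wz":0,"jaw":-1},
    {"tx":0,"ty":0.3,"tz":0,"wx":0,"wy":0,"wz":0,"jaw":-1},
    {"tx":0,"ty":0,"tz":0,"wx":0,"wy":0,"wz":0,"jaw":-1},
    {"tx":0,"ty":0,"tz":0,"wx":0,"wy":0,"wz":0,"jaw":-1},
    {"tx":0,"ty":0,"tz":0,"wx":0,"wy":0,"wz":0,"jaw":-1}
  ]
}}

```text
time: 22.4
tool_pos: [460.5, -51.6, 154.7]
tcp_rot: [2.264, 1.571, 2.072]
contact_force: [0.8, 0.7, -0.0]
grip_width: 0.4
```

```bash
python3 - <<'E'
from fit import *
from st import *
to((448,-120,152),1.379+np.pi/2)
s=imaging.capture('scene')
crop(s,290,140,380,225,7,'pics/e21.png')
E
```

```text
t 22.4 tcp [460.5 -51.6 154.7] jaw ang -0.192 x [-0.  0. -1.] q [-0.28  0.34  1.82  0.    0.98 -0.09] F [ 0.8  0.7 -0. ] w 0.4
w [-0. -0. -0.] d cm before turn [ 0.27 -6.96  0.07]  d after turn [ 0.27 -6.96  0.07]
```

View pics/e21.png

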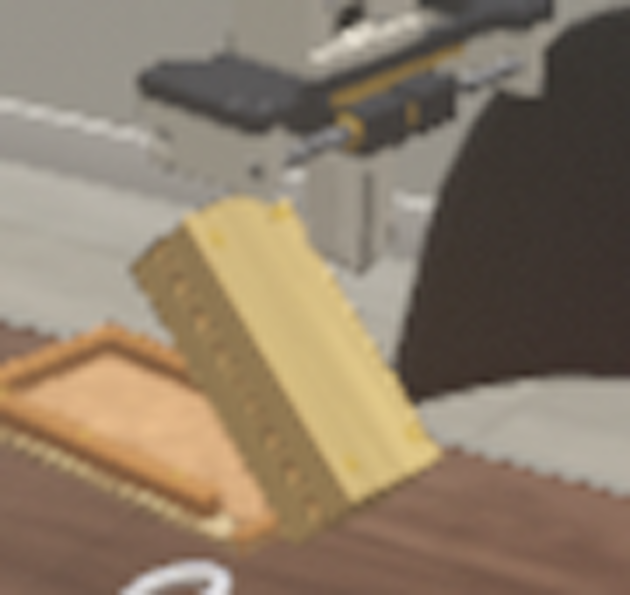

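{"op": "arm_command", "data": {
  "plan": [
    {"tx":0,"ty":0,"tz":0,"wx":0,"wy":0,"wz":0,"jaw":-1},
    {"tx":0,"ty":0,"tz":0,"wx":0,"wy":0,"wz":0,"jaw":-1},
    {"tx":-2,"ty":0,"tz":0,"wx":0,"wy":0,"wz":0,"jaw":-1},
    {"tx":-3,"ty":-4,"tz":0,"wx":0,"wy":0,"wz":0,"jaw":-1},
    {"tx":0,"ty":-4,"tz":0,"wx":0,"wy":0,"wz":0,"jaw":-1},
    {"tx":0,"ty":-4,"tz":0,"wx":0,"wy":0,"wz":0,"jaw":-1},
    {"tx":0,"ty":-4,"tz":0,"wx":0,"wy":0,"wz":0,"jaw":-1},
    {"tx":0,"ty":-4,"tz":0,"wx":0,"wy":0,"wz":0,"jaw":-1},
    {"tx":0,"ty":0,"tz":0,"wx":0,"wy":0,"wz":0,"jaw":-1}
  ]
}}

```text
time: 23.35
tool_pos: [421.6, -252.0, 204.7]
tcp_rot: [-1.132, 1.569, -1.328]
contact_force: [0.3, 0.5, -0.7]
grip_width: 0.7
```

```bash
python3 - <<'E'
from fit import *
s=imaging.capture('scene'); t=imaging.capture('top');cv2.imwrite('pics/s22.png',s);cv2.imwrite('pics/t22.png',t)
crop(t,250,140,350,215,8,'pics/e22.png')
a=cv2.resize(s[150:250,270:370],None,fx=4,fy=4,interpolation=cv2.INTER_CUBIC);b=cv2.resize(t[140:240,140:240],None,fx=4,fy=4,interpolation=cv2.INTER_CUBIC)
cv2.imwrite('pics/e23.png',cv2.hconcat([a,b]))
E
```

```text
(no output)
```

View pics/e22.png

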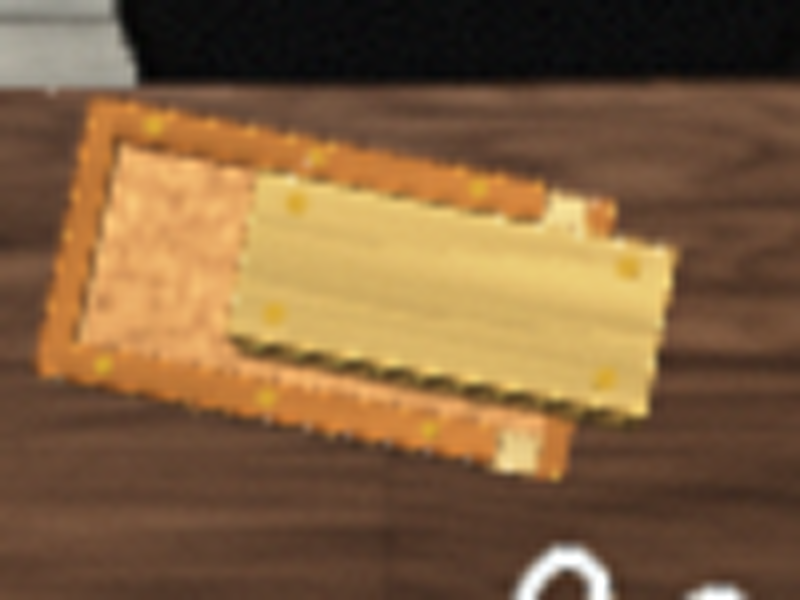

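View pics/e23.png

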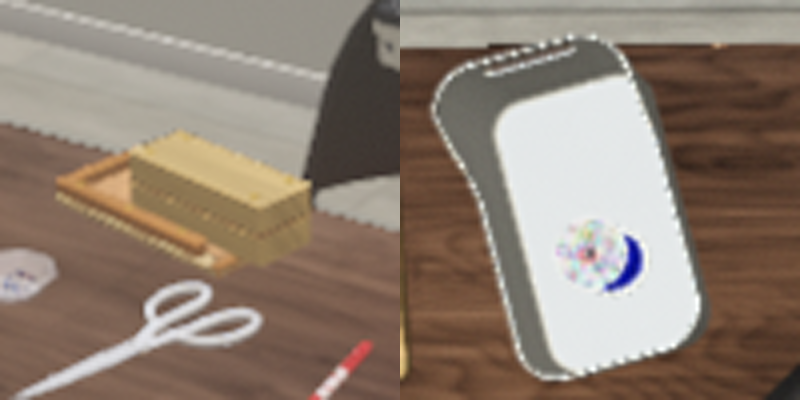

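View pics/t22.png

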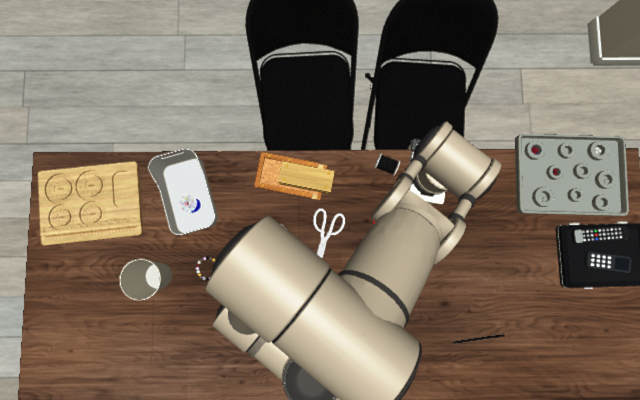

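```bash
python3 - <<'E'
from fit import *
C=(250,140); T=lambda x,y,l:("top",*P(C,8,x,y),l)
m,r=fit([T(255,172,(75,-30,64)),T(230,336,(75,30,64)),T(650,417,(-75,30,64)),T(677,248,(-75,-30,64))],[480,30,1.38]); print(m,r)
c=[463.5,-37.1,1.377]
d=m[:2]-c[:2]; a=c[2]; print(d@[np.cos(a),np.sin(a)],d@[-np.sin(a),np.cos(a)],m[2]-a)
print(readout.get_obs()['contact_force'])
E
```

```text
[472.41742736  11.51503148   1.38294929] [[ 0.3 -0.1]
 [-0.6  0.3]
 [-0.1 -0.2]
 [ 0.3 -0. ]]
49.42233486033381 0.6120569829057896 0.005949293482146345
[ 0.01266327  0.24814848 -0.07635786]
```

```bash
python3 - <<'E'
from plant import bot
print(bot.close_job())
E
```

```text
the job is handed in; nothing more can be done
None
```

I moved the blue spool from the cork bed to the caddy, then set the tall wooden mould against the cradle's front edge, released it and tipped it over that edge. I handed the job in at about 23.5 s; no verdict is reported.

**Spool:** the last picture shows it standing upright in the caddy, let go.

**Mould before tipping:** I moved it up until it met the edge at about 5 N, then released it. The top camera put its foot at x = -27 mm, 0.8 mm off the middle and about 1.3° off square.

**Mould at the end:**
- It lies flat between the rails, screw face up.
- Its centre measures x ≈ 49 mm and y ≈ 0.6 mm from the stop point, 0.3° off the bed's direction.
- Its foot is about 26 mm in front of the edge, where 40 mm is allowed.

**Not touched:** the tool never touched the short mould, the dark spool or the pink look-alike. In the last picture the arm hides the short mould and the pink one, so I could not check those two. The dark spool was visible, in the same place.

**Disagreement:** the two cameras put the cradle 5–8 mm apart, and the caddy by roughly 15 mm. I went by the top camera for the cradle; meeting the edge agreed with it to about 2 mm. For the caddy I took a position between the two.

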